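# Change the batch in the bread oven

### The arm

A 6-joint arm with a two-finger parallel gripper is mounted at the origin on the work surface. World frame = base frame: x ahead of the robot, y to its left, z up, the work surface at z = 0. Lengths are in mm, angles in rad, forces in N, time in s.
With the tool pointing down it reaches from about 300 to 775 mm from the base axis. Payload 14.6 kg.
Tool frame: the origin (TCP) lies midway between the tips of the shut fingers; the grasp point (between the pads) lies 19 mm behind it; z points along the fingers, y is the direction in which the jaws open and shut (so a half turn about z gives the same grasp; the last joint's range is limited). The gripper opens to 94 mm and grips with 3 to 60 N. Pads are 16 mm wide; open, the fingers measure 119 mm over their backs; the gripper's body (75 mm by 177 mm) begins 78 mm behind the grasp point.
Start: joints at [-1.309, 0.3, 1.521, -0, 1.321, -0.067], TCP at [177.592, -520.529, 205.446] pointing down, gripper open.
Joint ranges: [-3.03, 3.03], [-0.79, 2.21], [0.23, 2.52], [-1.04, 4.18], [0, 3.07], [-2.55, 2.55]. Speed limits (rad/s): [2.22, 2.22, 2.57, 3.14, 3.14, 3.14].

### API

Orientations are given as [roll, pitch, yaw] about the fixed x, y, z axes, in that order (R = Rz(yaw) Ry(pitch) Rx(roll)).
In Python, from cell import manip gives the robot as it stands.
- The arm moves only by the tool play_rows, never from a script. Its argument "commands" is a list of rows, each an object of numbers: "x", "y", "z": the shift along the tool's x, y, z in m; "wx", "wy", "wz": the turn, a rotation vector about the tool's x, y, z in degrees; "grip": the opening, from 0 (shut) to 1 (fully open). In form: [{"x": .., "y": .., "z": .., "wx": .., "wy": .., "wz": .., "grip": ..}, ...]. A call has 1 to 20 rows; each row shifts and turns the commanded pose from where the row before left it, along the tool's axes as they then stand; what a row does not reach is not made up. A row lasts 1/8 s, in which the tool goes at most 62.5 mm and 10.7 degrees, less where a joint would pass 70% of its speed; a pose out of reach is approached as far as the arm can. A call is refused whole if a number of a shift passes 0.0625 or a number of a turn 10.7, either way. A call with a gripper value outside its range is refused whole. The fingers move at their own pace and stop on an object; "squeeze" is the grip in N (left out, the last holds). Time passes only in rows, so rows that do not move let the fingers close. It gives the time, the measured TCP pose, the force and the opening at its end, in the units of the state.
- manip.read_state(): the state, without advancing time (a new reading comes with each control period).
- manip.camera(name): name is "side" or "top" or "wrist"; returns (picture, depth): 480x640x3 uint8, red, green, blue; 480x640 float32, mm along the optical axis (not along the pixel's ray), 0 where there is no reading.
- manip.camera_info(name): a dict with "intrinsics" (3x3 intrinsics, pixels), "k1" (the pictures are not rectified: a ray, as slopes to the right and down, at radius r is drawn at 1 + k1 r^2 times it, then the intrinsics apply), "camera_from_world" (4x4, takes a point from world to camera coordinates); the wrist camera has in their place "tool_from_camera" (4x4, takes a point from camera to tool coordinates, whose origin is the TCP and whose axes are the flange's). Camera axes: x right, y up, looking along -z (the intrinsics and any distortion apply to the point x, -y, -z); pixel columns grow to the right and rows downward; lengths in mm; the calibration is good to about 2 mm. A picture is of the moment at which its call begins: read the wrist's pose just before it. camera_info takes no time and is no camera call.
- manip.sign_off(): hands the job in, once; it reports no verdict.
The state is a dict: "clock": time; "joints": joint angles; "qd": joint speeds; "effort": joint torques, N m; "eef_pos": TCP position; "eef_rot": TCP orientation; "wrist_force": force on the tool from outside, world axes, zero at the start; "moment": the same for the moment, N m; "finger_gap": finger opening in mm.
Only numpy, scipy, OpenCV 4.12 (cv2) and the standard library are available. Lean on these libraries where they do the work, as an engineer would, in place of code of your own. Each camera call takes 0.05 s, during which the arm holds its last target.

### The job

Change the batch in the bench oven: pull its door right down (the wire rack glides out with it) and first stand the baked tin from the rack upright on the wire cooling rack. Lift the proving box's lid back until it rests on its stop, and, with oven and box standing open, move every loaf tin from the box onto the oven rack, side by side, upright and wholly inside the rack's rim, setting each one down rather than dropping it. Then push the oven door up fully shut with the tins inside and close the box's lid, leaving the tub and the bottle where they are.

Things in the scene. Friction and masses are not known exactly. Their poses are not given: they have to be found in the camera images.
- oven: fixed steel bench oven, 340 mm wide, 280 mm deep, 272 mm tall, knobs under the door. Origin: centre of its underside, on the bench; its front (door side) looks along its own -x, the front plane is at own x = -140 mm, its own y runs along the front. Opening 286 mm wide, from 75 to 252 mm above the bench.
- oven_door (a joint): angle of the oven door, hinged along its lower edge: 0 shut, 1.4 fully down on its stop (almost level). 300 mm wide, 170 mm high, 18 mm thick, all in front of the hinge plane. It stays shut by itself; from about 0.15 rad open it sinks slowly (1 to 3 s) to its stop unless held. Lifting it takes about 5 N at the handle.
- oven_door_hinge (a point): middle of the door's hinge line, on the oven's front plane, 80 mm above the bench. The hinge axis runs along the oven's own y.
- oven_door_handle (a point): middle of the door's handle: round bar 12 mm thick, 240 mm long, parallel to the hinge, 155 mm up the door from the hinge and 52 mm out from the hinge plane (28 mm clear of the door, posts at 105 mm either side). Shut: 235 mm above the bench, taken from above. Door down: it hangs under the door, 55 mm above the bench, 160 mm out from the oven front; lift it from beneath, e.g. closed fingers slanted under it.
- oven_rack (a joint): how far the oven rack has glided out towards the front, m: 0 with the door shut, 0.154 with the door down; it is linked to the door (110 mm per rad) and goes in and out only with it.
- rack_mid (a point): centre of the oven's wire rack, on its upper surface, 162 mm above the bench; axes as the oven's (x into the oven, y along its front). 200 mm deep (x), 270 mm wide (y), with a rim 5 mm thick standing 6 mm above the surface all round. Shut, its front edge is 10 mm behind the oven's front plane; door down, its front 144 mm stand clear of the oven, open from above.
- proving_box: fixed white plastic proving box 160 mm (own x) by 310 mm (own y), 80 mm tall, walls and floor 5 mm; origin: centre of its underside. Hinged lid, hinge along its +x rim. Tins stand in it in a row along its y, their long sides along its x.
- box_lid (a joint): angle of the box's lid: 0 shut, 1.8 leaning back on its stop. Beyond about 1.6 rad it leans back to the stop by itself, below about 1.5 rad it sinks shut by itself; both slowly (damped, about 1 to 2 s to fall shut). Lifting it takes about 2 N at the handle.
- box_lid_hinge (a point): middle of the lid's hinge line, on the box's +x rim, 80 mm above the bench; the axis runs along the box's own y.
- box_lid_handle (a point): middle of the lid's green handle: round bar 12 mm thick, 120 mm long, parallel to the hinge, 148 mm from the hinge line and 43 mm above the lid's underside (29 mm clear of the lid, posts 50 mm either side). The lid is 160 mm wide from hinge to free edge, 8 mm thick. With the lid shut the bar can be taken from above.
- tin_a: lidded loaf tin, a dark steel box with a bright flat lid fixed on: 84 mm long (its x), 50 mm wide (its y), 54 mm tall (its z, up), about 0.35 kg; the origin is at its centre, 27 mm above its underside. Grip it across its 50 mm width. One of the tins in the proving box (there may be two or three).
- tin_b: lidded loaf tin, a dark steel box with a bright flat lid fixed on: 84 mm long (its x), 50 mm wide (its y), 54 mm tall (its z, up), about 0.35 kg; the origin is at its centre, 27 mm above its underside. Grip it across its 50 mm width. One of the tins in the proving box (there may be two or three).
- tin_c: lidded loaf tin, a dark steel box with a bright flat lid fixed on: 84 mm long (its x), 50 mm wide (its y), 54 mm tall (its z, up), about 0.35 kg; the origin is at its centre, 27 mm above its underside. Grip it across its 50 mm width. One of the tins in the proving box (there may be two or three).
- tin_baked: lidded loaf tin, a dark steel box with a bright flat lid fixed on: 84 mm long (its x), 50 mm wide (its y), 54 mm tall (its z, up), about 0.35 kg; the origin is at its centre, 27 mm above its underside. Grip it across its 50 mm width. The baked one: it starts on the oven rack, within its front half, long side into the oven.
- cooling_rack: loose wire cooling rack on the bench between oven and box, 190 mm (own x) by 130 mm (own y), 24 mm tall, flat top; origin: centre of its underside.
- food_tub: bystander: white tub with a green lid, 100 x 130 mm, 70 mm tall; origin: centre of its underside.
- oil_bottle: bystander: green glass bottle, 68 mm across, 170 mm tall; origin: centre of its underside.
Things that resemble listed ones, but are neither listed nor needed, are in the scene too. There is more than one size of the cooling_rack; the one meant has the size given above.

How it is judged:
By the outcome, as a careful person would: the job done as asked, in the order asked, and still so for the second after the job is handed in, with the robot touching nothing.
Of tin_a, tin_b, tin_c only 2 to 3 are there at a start; the rules pass over those that are not, and their reading is None.
At some moment in a run one of tin_baked, cooling_rack may be knocked a few centimetres aside while the robot is not near it.
It also fails if it takes over 210 s, if anything falls off the work surface, if the arm or the gripper's body presses on something with over 40 N, if the wrist force passes 120 N, or if a joint passes its speed limit or range.

## Working session

There is one attempt and no reset: what is moved stays moved. The work goes in short steps, Python scripts to look and compute and a tool call to move; the robot and the scene stay as the last step left them, time stands still between calls to the robot, and variables do not carry over. Pictures are saved under pics/ and viewed, and the job is handed in when it is done.

Besides the shell and the picture viewer there is one more tool, called after "Request:" as name(argument=value, ...) on one line, values as JSON. play_rows: Moves the arm, as the interface text tells. Its arguments: {"type":"object","properties":{"commands":{"type":"array"},"squeeze":{"type":"number"}},"required":["commands"]}

```bash
ls; mkdir -p pics; cat > h.py <<'E'
import numpy as np, cv2
from cell import manip
from scipy.spatial.transform import Rotation as R
def save(name,fn):
    im,d=manip.camera(name); cv2.imwrite('pics/'+fn+'.png',im[:,:,::-1]); np.save('pics/'+fn+'.npy',d); return im,d
def tf(name,st=None):
    i=manip.camera_info(name)
    if 'camera_from_world' in i: return np.array(i['intrinsics']),i['k1'],np.linalg.inv(np.array(i['camera_from_world']))
    st=st or manip.read_state()
    T=np.eye(4);T[:3,:3]=R.from_euler('xyz',st['eef_rot']).as_matrix();T[:3,3]=st['eef_pos']
    return np.array(i['intrinsics']),i['k1'],T@np.array(i['tool_from_camera'])
def slopes(K,k1,uv):
    uv=np.atleast_2d(np.array(uv,float))
    p=cv2.undistortPoints(uv.reshape(-1,1,2),K,np.array([k1,0,0,0,0.])).reshape(-1,2)
    return p
def rays(cam,uv):
    K,k1,T=cam;p=slopes(K,k1,uv);d=np.c_[p[:,0],-p[:,1],-np.ones(len(p))]
    return T[:3,3],d@T[:3,:3].T
def onplane(cam,uv,z):
    o,d=rays(cam,uv);t=(z-o[2])/d[:,2];return o+d*t[:,None]
def depthpts(cam,uv,dep):
    o,d=rays(cam,uv);uv=np.atleast_2d(np.array(uv)).astype(int);return o+d*dep[uv[:,1],uv[:,0]][:,None]
def cloud(cam,dep):
    v,u=np.mgrid[0:480,0:640];o,d=rays(cam,np.c_[u.ravel(),v.ravel()])
    P=o+d*dep.ravel()[:,None];P[dep.ravel()==0]=np.nan;return P.reshape(480,640,3)
E
python3 - <<'E'
from h import *
print(manip.read_state())
for n in ['side','top','wrist']:
    save(n,n+'0'); i=manip.camera_info(n);print(n,np.round(tf(n)[2],2).tolist(),np.array(i['intrinsics']).tolist(),i['k1'])
E
```

```text
pics
{'clock': 0.0, 'joints': array([-1.30858290e+00,  3.00486647e-01,  1.52163754e+00, -2.14458687e-05,
        1.32070957e+00, -6.66296448e-02]), 'qd': array([ 1.05878479e-03,  7.18853121e-05,  2.72192150e-04,  1.43960493e-03,
       -7.55304011e-04, -4.94502585e-04]), 'effort': array([-3.70064654e-04, -5.31806552e+01, -3.52734375e+01,  7.08445231e-02,
        2.44358007e-02, -4.29990610e-05]), 'eef_pos': array([ 177.52265675, -520.25632998,  204.85392838]), 'eef_rot': array([-3.14035293e+00, -6.19067015e-05,  3.28848358e-01]), 'wrist_force': array([ 0.595269  ,  0.13975724, -0.40817036]), 'moment': array([ 0.02930075, -0.03689928, -0.04640419]), 'finger_gap': 94.16327501584993}
side [[-0.76, 0.5, -0.42, 3.53], [-0.65, -0.58, 0.49, 706.63], [0.0, 0.64, 0.77, 1168.52], [0.0, 0.0, 0.0, 1.0]] [[506.27938147785255, 0.0, 323.4648381076306], [0.0, 506.27938147785255, 243.22283669840476], [0.0, 0.0, 1.0]] -0.08994987816686481
top [[0.13, 0.97, -0.2, 304.15], [-0.99, 0.12, -0.03, 63.36], [-0.0, 0.2, 0.98, 1370.69], [0.0, 0.0, 0.0, 1.0]] [[507.7610392862701, 0.0, 319.80905351321627], [0.0, 507.7610392862701, 247.23663407715281], [0.0, 0.0, 1.0]] -0.00991695430112754
wrist [[0.32, 0.91, 0.25, 251.43], [-0.95, 0.31, 0.08, -496.15], [-0.0, -0.27, 0.96, 384.52], [0.0, 0.0, 0.0, 1.0]] [[346.3775511632283, 0.0, 317.9778286906779], [0.0, 346.3775511632283, 238.61049918055582], [0.0, 0.0, 1.0]] -0.03218028672050329
```

View pics/side0.png

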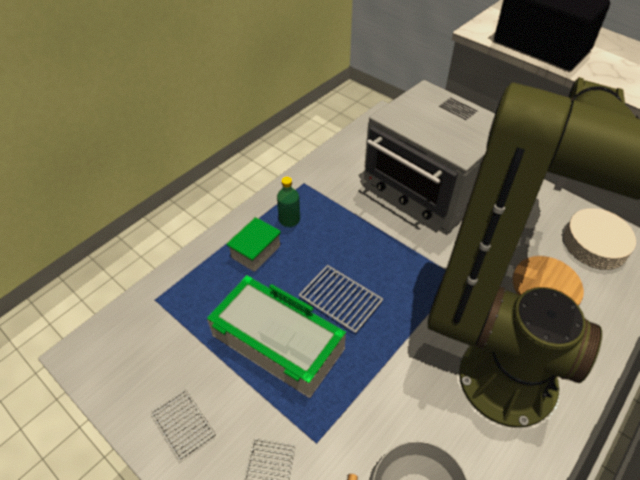

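View pics/top0.png

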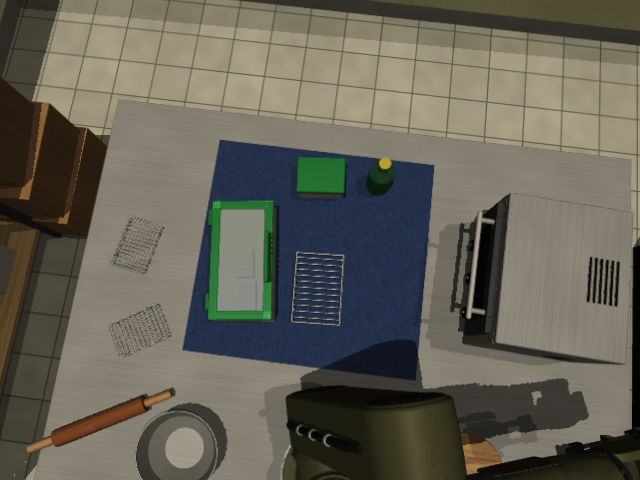

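View pics/wrist0.png

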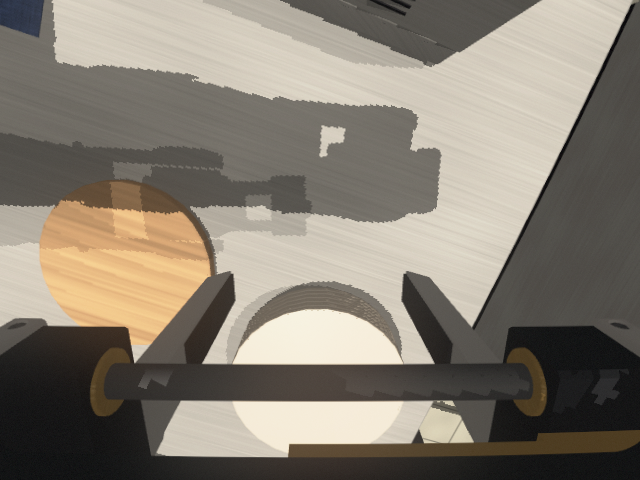

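```bash
cat > m0.py <<'E'
from h import *
d=np.load('pics/top0.npy');im=cv2.imread('pics/top0.png');cam=tf('top');P=cloud(cam,d);hsv=cv2.cvtColor(im,cv2.COLOR_BGR2HSV)
def rect(m,name):
    n,l,s,c=cv2.connectedComponentsWithStats(m.astype(np.uint8));k=1+np.argmax(s[1:,4]);m=l==k
    q=P[m];q=q[~np.isnan(q[:,0])];r=cv2.minAreaRect(q[:,:2].astype(np.float32));print(name,np.round(r[0],1),np.round(r[1],1),round(r[2],2),'z',np.round(np.percentile(q[:,2],[5,50,95]),1),s[k]);return m
Z=P[:,:,2];uu=np.arange(640)[None,:].repeat(480,0);vv=np.arange(480)[:,None].repeat(640,1)
rect((abs(Z-272)<12)&(uu>480)&(vv<370),'oventop')
g=(hsv[:,:,0]>50)&(hsv[:,:,0]<70)&(hsv[:,:,1]>150)
rect(g&(uu>290)&(uu<350)&(vv<200),'tub')
rect((abs(Z-88)<8)&(uu>195)&(uu<278)&(vv>190)&(vv<330),'lid')
rect((hsv[:,:,1]<60)&(hsv[:,:,2]>90)&(uu>285)&(uu<350)&(vv>245)&(vv<330),'cool')
print('bottle',P[165,384],P[180,380])
m=(Z>222)&(Z<260)&(uu>465)&(uu<500)&(vv>200)&(vv<325)
q=P[m];print('handle',len(q),np.round(np.nanmin(q,0)),np.round(np.nanmax(q,0)))
rect(m,'hnd')
m=(Z>112)&(Z<140)&(uu>255)&(uu<285)&(vv>215)&(vv<300); rect(m,'lidh')
E
python3 m0.py
```

```text
oventop [ 532.  -447.4] [283.  342.1] 87.55 z [268.2 271.7 275.2] [  493   193   140   171 19678]
tub [765.9 122.4] [100.5 130.7] 5.02 z [65.1 69.6 74. ] [ 297  157   48   37 1650]
lid [508.4 303.4] [309.8 170.8] 7.23 z [82.3 86.6 91.2] [ 204  201   69  119 7195]
cool [530.1 149.5] [67.5 26.3] 3.5 z [-1.4 21.7 27.9] [295 251  11  24  59]
bottle [774.47493294 -34.74478363 170.58886846] [753.13120296 -32.92300902 117.61472121]
handle 1995 [ 406. -308.  222.] [ 686. -245.  260.]
hnd [ 546.3 -278.6] [ 59.3 280.3] 87.79 z [228.3 242.6 252.2] [ 466  202   34  123 1962]
lidh [516.1 231.2] [128.3  12. ] 6.81 z [123.3 127.6 132. ] [263 231   6  52 243]
```

```bash
cat >> m0.py <<'E'
print('---')
m=(Z>228)&(Z<250)&(P[:,:,1]>-280)&(uu>465)&(uu<500)&(vv>200)&(vv<325)
rect(m,'hnd2');q=P[m];
for x in range(420,680,30):
    s=q[abs(q[:,0]-x)<8]; print(x,len(s),np.round(np.median(s,0),1))
roi=(hsv[:,:,1]<70)&(hsv[:,:,2]>80)&(uu>285)&(uu<350)&(vv>245)&(vv<330)
mm=cv2.morphologyEx(roi.astype(np.uint8),cv2.MORPH_CLOSE,np.ones((9,9)))
c=max(cv2.findContours(mm,0,2)[0],key=cv2.contourArea).reshape(-1,2)
w=onplane(cam,c,24);r=cv2.minAreaRect(w[:,:2].astype(np.float32));print('cool',r)
E
python3 m0.py
```

```text
oventop [ 532.  -447.4] [283.  342.1] 87.55 z [268.2 271.7 275.2] [  493   193   140   171 19678]
tub [765.9 122.4] [100.5 130.7] 5.02 z [65.1 69.6 74. ] [ 297  157   48   37 1650]
lid [508.4 303.4] [309.8 170.8] 7.23 z [82.3 86.6 91.2] [ 204  201   69  119 7195]
cool [530.1 149.5] [67.5 26.3] 3.5 z [-1.4 21.7 27.9] [295 251  11  24  59]
bottle [774.47493294 -34.74478363 170.58886846] [753.13120296 -32.92300902 117.61472121]
handle 1995 [ 406. -308.  222.] [ 686. -245.  260.]
hnd [ 546.3 -278.6] [ 59.3 280.3] 87.79 z [228.3 242.6 252.2] [ 466  202   34  123 1962]
lidh [516.1 231.2] [128.3  12. ] 6.81 z [123.3 127.6 132. ] [263 231   6  52 243]
---
hnd2 [ 538.4 -265.9] [ 34.8 251.1] 87.85 z [234.4 239.1 243.2] [466 211  23 109 687]
420 36 [ 422.1 -250.   238. ]
450 42 [ 450.2 -250.6  239.6]
480 38 [ 480.3 -251.6  239. ]
510 41 [ 510.6 -252.9  239. ]
540 37 [ 539.9 -253.9  239.1]
570 38 [ 571.  -255.5  239.6]
600 35 [ 599.4 -256.6  239.4]
630 39 [ 629.8 -257.6  239.9]
660 25 [ 658.4 -259.5  237.9]
cool ((467.0368957519531, 93.99311828613281), (190.79994201660156, 130.87469482421875), 3.272676944732666)
```

```bash
python3 - <<'E'
import cv2
im=cv2.imread('pics/top0.png')
cv2.imwrite('pics/z1.png',cv2.resize(im[185:380,430:640],None,fx=3,fy=3))
cv2.imwrite('pics/z2.png',cv2.resize(im[140:340,180:410],None,fx=3,fy=3))
E
```

```text
(no output)
```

View pics/z1.png

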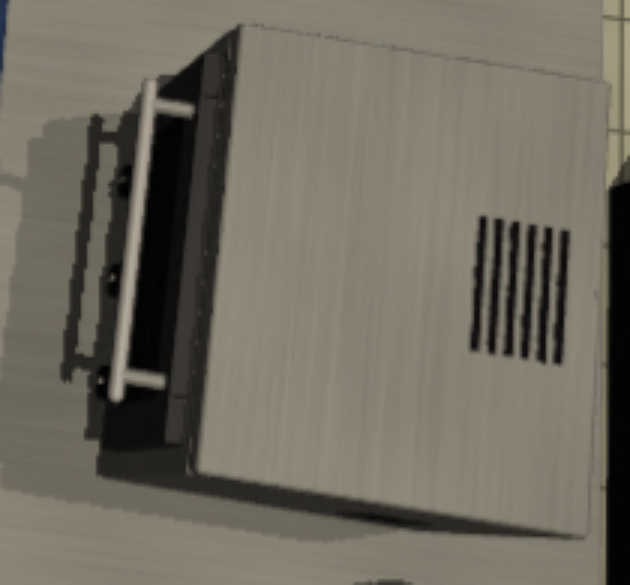

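View pics/z2.png

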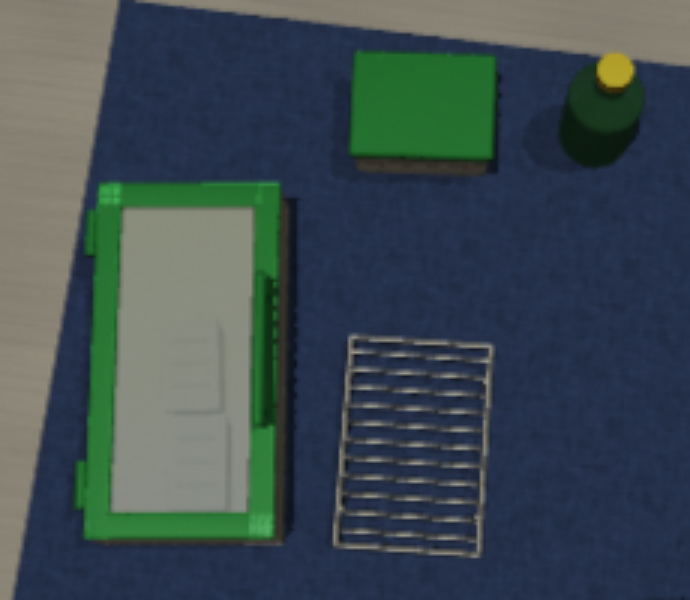

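Request:
play_rows(commands=[{"z":-0.044,"wz":5.3},{"z":-0.044,"wz":5.3},{"z":-0.044,"wz":5.3},{"z":-0.044,"wz":5.3},{"grip":0.35}])

```text
$.commands[0]: bad value
```

```bash
cat > plan.py <<'E'
import sys
from h import *
import json,os
# plan.py x y z roll pitch yaw(deg)
a=[float(v) for v in sys.argv[1:]]
st=manip.read_state();Rc=R.from_euler('xyz',st['eef_rot']);p=st['eef_pos']
print('t',round(st['clock'],2),'pos',np.round(p,1),'rpy',np.round(np.degrees(st['eef_rot']),2),'F',np.round(st['wrist_force'],1),'gap',round(st['finger_gap'],1),'j',np.round(st['joints'],2))
json.dump([list(map(float,st[k])) for k in('joints','eef_pos','eef_rot')],open('log_%d.json'%int(st['clock']*1000),'w'))
if len(a)>=3:
    d=Rc.inv().apply(np.array(a[:3])-p);print('shift tool mm',np.round(d,1))
if len(a)==4: a=a[:3]+[180,0,a[3]]
if len(a)==6:
    Rt=R.from_euler('xyz',a[3:],degrees=True);print('rotvec tool deg',np.round((Rc.inv()*Rt).as_rotvec(degrees=True),2), 'shift in target frame',np.round(Rt.inv().apply(np.array(a[:3])-p),1))
E
python3 plan.py 540 -255 380 -2.4
```

```text
t 0.15 pos [ 177.6 -520.3  205. ] rpy [-1.7995e+02 -1.0000e-02  1.8840e+01] F [0.1 0.2 1.2] gap 94.0 j [-1.31  0.3   1.52  0.    1.32 -0.07]
shift tool mm [ 428.7 -134.3 -174.8]
rotvec tool deg [-0.05  0.   21.24] shift in target frame [ 351.  -280.3 -175. ]
```

Request:
play_rows(commands=[{"x":0,"y":0,"z":-0.044,"wx":0,"wy":0,"wz":5.3,"grip":0.35},{"x":0,"y":0,"z":-0.044,"wx":0,"wy":0,"wz":5.3,"grip":0.35},{"x":0,"y":0,"z":-0.044,"wx":0,"wy":0,"wz":5.3,"grip":0.35},{"x":0,"y":0,"z":-0.044,"wx":0,"wy":0,"wz":5.3,"grip":0.35}])

```text
clock: 0.65
eef_pos: [177.5, -520.3, 382.7]
eef_rot: [-3.141, 0.0, -0.044]
wrist_force: [-0.2, -0.1, 1.0]
finger_gap: 57.6
```

```bash
python3 plan.py 540 -255 380 -2.4
```

```text
t 0.65 pos [ 177.5 -520.3  382.7] rpy [-1.7998e+02  1.0000e-02 -2.5400e+00] F [-0.2 -0.1  1. ] gap 57.6 j [-1.31  0.24  1.2   0.    1.71  0.31]
shift tool mm [ 350.4 -281.1    2.8]
rotvec tool deg [-0.02  0.01 -0.14] shift in target frame [ 351.1 -280.2    2.7]
```

Request:
play_rows(commands=[{"x":0.044,"y":-0.035,"z":0,"wx":0,"wy":0,"wz":0,"grip":0.35},{"x":0.044,"y":-0.035,"z":0,"wx":0,"wy":0,"wz":0,"grip":0.35},{"x":0.044,"y":-0.035,"z":0,"wx":0,"wy":0,"wz":0,"grip":0.35},{"x":0.044,"y":-0.035,"z":0,"wx":0,"wy":0,"wz":0,"grip":0.35},{"x":0.044,"y":-0.035,"z":0,"wx":0,"wy":0,"wz":0,"grip":0.35},{"x":0.044,"y":-0.035,"z":0,"wx":0,"wy":0,"wz":0,"grip":0.35},{"x":0.044,"y":-0.035,"z":0,"wx":0,"wy":0,"wz":0,"grip":0.35},{"x":0.044,"y":-0.035,"z":0,"wx":0,"wy":0,"wz":0,"grip":0.35}])

```text
clock: 1.65
eef_pos: [542.1, -253.9, 381.3]
eef_rot: [-3.142, 0.0, -0.041]
wrist_force: [1.3, -0.6, 0.8]
finger_gap: 32.8
```

```bash
python3 plan.py 540 -255 217 -2.4; python3 - <<'E'
from h import *
save('wrist','w1')
E
```

```text
t 1.65 pos [ 542.1 -253.9  381.3] rpy [-1.80e+02  1.00e-02 -2.36e+00] F [ 1.3 -0.6  0.8] gap 32.8 j [-0.5   0.36  1.04 -0.    1.74  1.11]
shift tool mm [ -2.    1.2 164.3]
rotvec tool deg [-0.    0.01  0.04] shift in target frame [ -2.1   1.2 164.3]
```

View pics/w1.png

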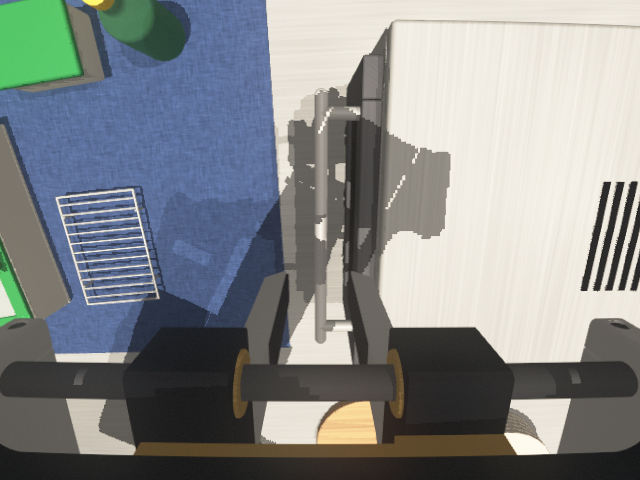

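```bash
python3 - <<'E'
from h import *
c=tf('wrist');im=cv2.imread('pics/w1.png')
for v in(130,160,200,300): 
    print(np.round(onplane(c,[[314.5,v],[322,v],[327,v]],235),1).tolist(), im[v,308:334].mean(1).astype(int))
E
```

```text
[[634.9, -250.4, 235.0], [634.7, -257.1, 235.0], [634.5, -261.6, 235.0]] [ 96  95  96  96  97  97 103 117 126 136 193 231 235 233 205 154 147 145
 141 119 100  97  96  95  98  94]
[[608.6, -249.3, 235.0], [608.3, -256.2, 235.0], [608.1, -260.8, 235.0]] [ 96  96  97  97  96  97 103 115 125 135 144 150 155 160 159 153 144 143
 138 116  95  95  96  95  95  95]
[[571.7, -247.8, 235.0], [571.4, -254.9, 235.0], [571.2, -259.6, 235.0]] [ 95  94  94  94  96  95  99 112 125 134 143 148 153 158 156 150 144 142
 131 108  95  93  94  95  93  94]
[[468.7, -243.6, 235.0], [468.4, -251.3, 235.0], [468.2, -256.4, 235.0]] [ 95  96 158 197 198 199 175 135 126 136 144 150 151 154 153 148 144 139
 171 196 197 196 198 197 197 197]
```

Request:
play_rows(commands=[{"x":0,"y":0,"z":0.044,"wx":0,"wy":0,"wz":0,"grip":0.35},{"x":0,"y":0,"z":0.044,"wx":0,"wy":0,"wz":0,"grip":0.35},{"x":0,"y":0,"z":0.044,"wx":0,"wy":0,"wz":0,"grip":0.35},{"x":0,"y":0,"z":0.031,"wx":0,"wy":0,"wz":0,"grip":0.35}])

```text
clock: 2.2
eef_pos: [540.2, -255.0, 216.1]
eef_rot: [-3.141, 0.002, -0.041]
wrist_force: [-0.1, -0.9, 0.7]
finger_gap: 33.1
```

Request:
play_rows(commands=[{"x":0,"y":-0.008,"z":0,"wx":0,"wy":0,"wz":0,"grip":0.35},{"x":0,"y":-0.006,"z":0.001,"wx":0,"wy":0,"wz":0,"grip":0.35},{"x":0,"y":-0.006,"z":0.001,"wx":0,"wy":0,"wz":0,"grip":0.35},{"x":0,"y":-0.006,"z":0.002,"wx":0,"wy":0,"wz":0,"grip":0.35},{"x":0,"y":-0.007,"z":0.003,"wx":0,"wy":0,"wz":0,"grip":0.35},{"x":0,"y":-0.007,"z":0.003,"wx":0,"wy":0,"wz":0,"grip":0.35},{"x":0,"y":-0.007,"z":0.003,"wx":0,"wy":0,"wz":0,"grip":0.35},{"x":0,"y":-0.007,"z":0.003,"wx":0,"wy":0,"wz":0,"grip":0.35},{"x":0,"y":-0.007,"z":0.003,"wx":0,"wy":0,"wz":0,"grip":0.35}])

```text
clock: 3.32
eef_pos: [543.3, -193.8, 199.2]
eef_rot: [-3.141, 0.0, -0.041]
wrist_force: [-0.5, -1.5, 0.4]
finger_gap: 32.8
```

```bash
python3 plan.py; python3 - <<'E'
from h import *
save('wrist','w2');save('side','s2')
E
```

```text
t 3.33 pos [ 543.3 -193.8  199.2] rpy [-1.7999e+02  1.0000e-02 -2.3600e+00] F [-0.5 -1.5  0.4] gap 32.8 j [-0.41  0.36  1.45  0.    1.33  1.21]
```

View pics/w2.png

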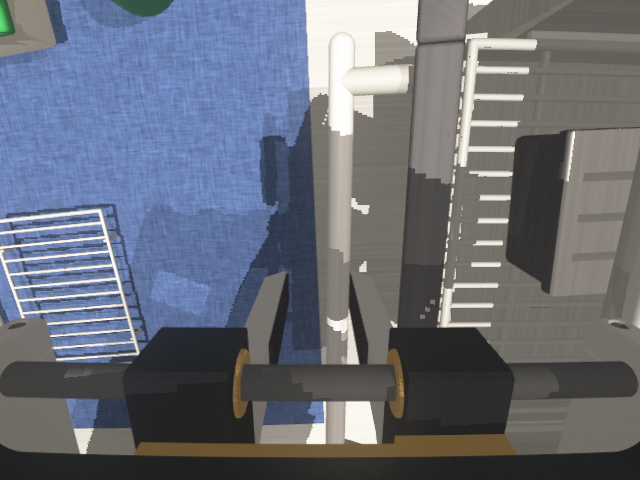

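View pics/s2.png

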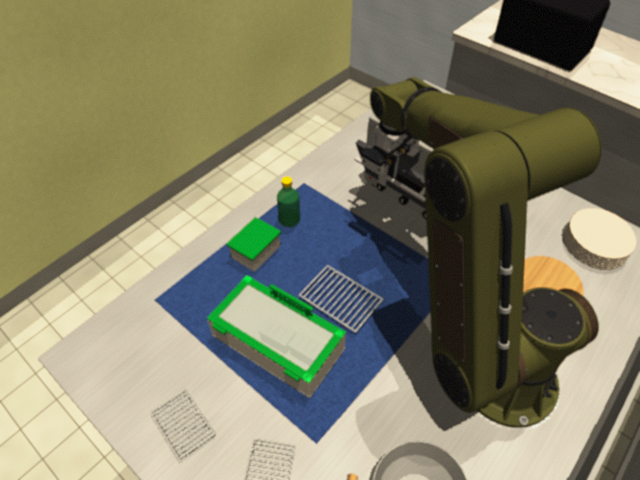

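Request:
play_rows(commands=[{"x":0,"y":0,"z":-0.04,"wx":0,"wy":0,"wz":0,"grip":0.35},{"x":0,"y":0,"z":-0.04,"wx":0,"wy":0,"wz":0,"grip":0.5},{"x":0,"y":0,"z":-0.04,"wx":0,"wy":0,"wz":0,"grip":0.8},{"x":0,"y":0,"z":-0.04,"wx":0,"wy":0,"wz":-10,"grip":0.8},{"x":0,"y":0,"z":-0.02,"wx":0,"wy":0,"wz":-10,"grip":0.8},{"x":0,"y":0,"z":0,"wx":0,"wy":0,"wz":-10,"grip":0.8},{"x":0,"y":0,"z":0,"wx":0,"wy":0,"wz":-10,"grip":0.8},{"x":0,"y":0,"z":0,"wx":0,"wy":0,"wz":-10,"grip":0.8},{"x":0,"y":0,"z":0,"wx":0,"wy":0,"wz":-10,"grip":0.8},{"x":0,"y":0,"z":0,"wx":0,"wy":0,"wz":-10,"grip":0.8},{"x":0,"y":0,"z":0,"wx":0,"wy":0,"wz":-10,"grip":0.8},{"x":0,"y":0,"z":0,"wx":0,"wy":0,"wz":-10,"grip":0.8}])

```text
clock: 4.92
eef_pos: [543.3, -194.3, 379.6]
eef_rot: [3.141, -0.0, 1.535]
wrist_force: [-0.4, 0.3, 0.1]
finger_gap: 75.3
```

```bash
python3 plan.py; python3 - <<'E'
from h import *
save('wrist','w3')
E
```

```text
t 4.92 pos [ 543.3 -194.3  379.6] rpy [ 1.7999e+02 -1.0000e-02  8.7970e+01] F [-0.4  0.3  0.1] gap 75.3 j [-0.41  0.3   1.12  0.    1.72 -0.37]
```

View pics/w3.png

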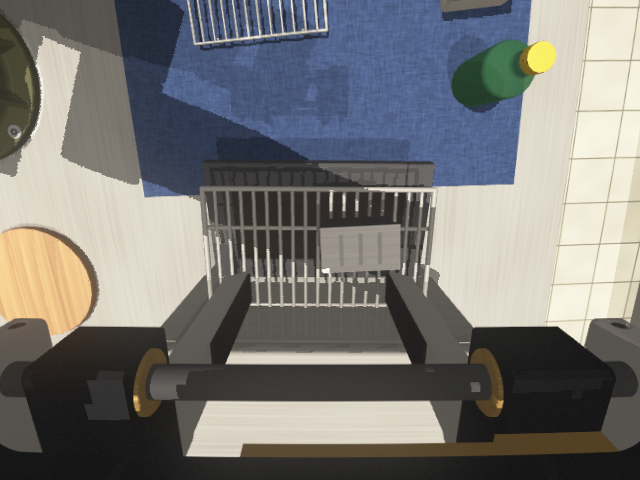

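```bash
cat > m3.py <<'E'
import sys
from h import *
f=sys.argv[1]; zs=float(sys.argv[2]);x0,x1,y0,y1=[int(a) for a in sys.argv[3:7]]; st=None
cam=tf(f.split(':')[0]);d=np.load('pics/'+f.split(':')[1]+'.npy');P=cloud(cam,d)
m=(abs(P[:,:,2]-zs)<10);M=np.zeros_like(m);M[y0:y1,x0:x1]=1;m&=M
n,l,s,c=cv2.connectedComponentsWithStats(m.astype(np.uint8))
for k in range(1,n):
    if s[k,4]<200: continue
    q=P[l==k];r=cv2.minAreaRect(q[:,:2].astype(np.float32));print(np.round(r[0],1),np.round(r[1],1),round(r[2],1),'z',np.round(np.median(q[:,2]),1),'mean',np.round(q.mean(0),1),s[k])
E
python3 m3.py wrist:w3 216 300 420 200 290
python3 - <<'E'
from h import *
cam=tf('wrist')
print(np.round(onplane(cam,[[320,227],[400,223],[402,268],[322,273]],216),1).tolist())
print(np.round(onplane(cam,[[203,188],[435,188],[433,305],[208,305]],168),1).tolist())
E
```

```text
[ 585.7 -224. ] [83.3 50. ] 1.1 z 216.1 mean [ 585.8 -222.6  215.9] [ 319  222   81   51 3807]
[[545.5, -200.0, 216.0], [626.9, -198.0, 216.0], [630.8, -246.7, 216.0], [546.3, -250.0, 216.0]]
[[414.4, -162.5, 168.0], [676.6, -169.7, 168.0], [683.3, -314.8, 168.0], [403.8, -307.2, 168.0]]
```

Request:
play_rows(commands=[{"x":0,"y":0,"z":0.007,"wx":0,"wy":0,"wz":9.65,"grip":0.8},{"x":0,"y":0,"z":0.007,"wx":0,"wy":0,"wz":9.65,"grip":0.8},{"x":0,"y":0,"z":0.007,"wx":0,"wy":0,"wz":9.65,"grip":0.8},{"x":0,"y":0,"z":0.007,"wx":0,"wy":0,"wz":9.65,"grip":0.8},{"x":0,"y":0,"z":0.007,"wx":0,"wy":0,"wz":9.65,"grip":0.8},{"x":0,"y":0,"z":0.007,"wx":0,"wy":0,"wz":9.65,"grip":0.8},{"x":0,"y":0,"z":0.007,"wx":0,"wy":0,"wz":9.65,"grip":0.8},{"x":0,"y":0,"z":0.007,"wx":0,"wy":0,"wz":9.65,"grip":0.8},{"x":0,"y":0,"z":0.007,"wx":0,"wy":0,"wz":9.65,"grip":0.8},{"x":0.02,"y":0.014,"z":0,"wx":0,"wy":0,"wz":0,"grip":0.8},{"x":0.02,"y":0.014,"z":0,"wx":0,"wy":0,"wz":0,"grip":0.8}])

```text
clock: 6.35
eef_pos: [584.2, -222.1, 316.8]
eef_rot: [3.141, -0.001, 0.011]
wrist_force: [-0.1, -0.8, 0.6]
finger_gap: 75.6
```

```bash
python3 plan.py 585.7 -224 187 1.1; python3 - <<'E'
from h import *
save('wrist','w4')
E
python3 m3.py wrist:w4 216 100 600 100 450
```

```text
t 6.35 pos [ 584.2 -222.1  316.8] rpy [ 1.7999e+02 -3.0000e-02  6.1000e-01] F [-0.1 -0.8  0.6] gap 75.6 j [-0.42  0.42  1.1   0.    1.62  1.14]
shift tool mm [  1.4   1.9 129.8]
rotvec tool deg [ 0.01 -0.03 -0.49] shift in target frame [  1.4   1.9 129.8]
[ 685.7 -320. ] [21.4 11. ] 45.4 z 216.1 mean [ 688.2 -317.7  216.2] [435 100  24  21 205]
[ 587.9 -225.6] [83.9 49.7] 0.9 z 215.2 mean [ 590.2 -225.6  215.1] [ 290  185   61   98 5747]
[ 387.6 -306. ] [15.8 32.2] 54.1 z 214.7 mean [ 392.8 -308.7  215.2] [392 415  21  28 335]
```

View pics/w4.png

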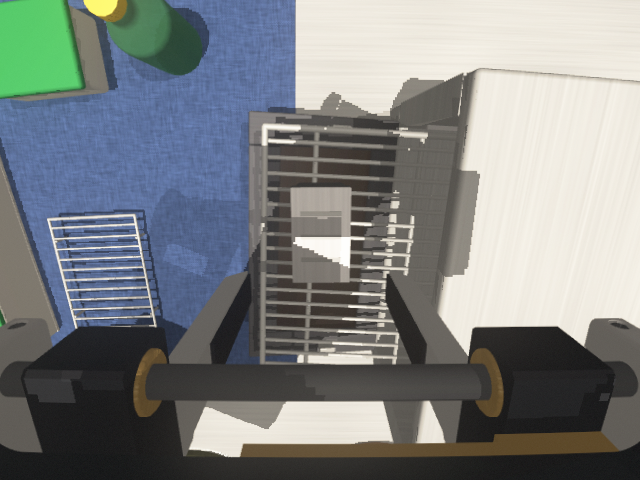

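Request:
play_rows(commands=[{"x":0.003,"y":0.003,"z":0.035,"wx":0,"wy":0,"wz":-0.5,"grip":0.8},{"x":0,"y":0,"z":0.035,"wx":0,"wy":0,"wz":0,"grip":0.8},{"x":0,"y":0,"z":0.035,"wx":0,"wy":0,"wz":0,"grip":0.8},{"x":0,"y":0,"z":0.025,"wx":0,"wy":0,"wz":0,"grip":0.8},{"x":0,"y":0,"z":0,"wx":0,"wy":0,"wz":0,"grip":0.4},{"x":0,"y":0,"z":0,"wx":0,"wy":0,"wz":0,"grip":0.4},{"x":0,"y":0,"z":0,"wx":0,"wy":0,"wz":0,"grip":0.4},{"x":0,"y":0,"z":0,"wx":0,"wy":0,"wz":0,"grip":0.4}], squeeze=25)

```text
clock: 7.4
eef_pos: [587.2, -224.8, 188.0]
eef_rot: [3.141, -0.002, 0.022]
wrist_force: [-0.3, -0.1, 6.7]
finger_gap: 50.0
```

Request:
play_rows(commands=[{"x":0,"y":0,"z":-0.03,"wx":0,"wy":0,"wz":0,"grip":0.4},{"x":0,"y":0,"z":-0.04,"wx":0,"wy":0,"wz":0,"grip":0.4},{"x":-0.02,"y":-0.04,"z":-0.02,"wx":0,"wy":0,"wz":0,"grip":0.4},{"x":-0.02,"y":-0.04,"z":0,"wx":0,"wy":0,"wz":0,"grip":0.4},{"x":-0.02,"y":-0.04,"z":0,"wx":0,"wy":0,"wz":0,"grip":0.4},{"x":-0.02,"y":-0.04,"z":0,"wx":0,"wy":0,"wz":0,"grip":0.4}])

```text
clock: 8.15
eef_pos: [502.2, -65.4, 276.6]
eef_rot: [-3.142, -0.0, 0.022]
wrist_force: [1.0, -0.5, -3.2]
finger_gap: 49.8
```

```bash
python3 plan.py 467 94 120 3.3; python3 - <<'E'
from h import *
save('wrist','w5');save('top','t5')
E
```

```text
t 8.15 pos [502.2 -65.4 276.6] rpy [-1.80e+02 -1.00e-02  1.26e+00] F [ 1.  -0.5 -3.2] gap 49.8 j [-0.2   0.16  1.53  0.    1.45  1.35]
shift tool mm [ -31.7 -160.1  156.6]
rotvec tool deg [-0.   -0.01 -2.04] shift in target frame [ -26.  -161.2  156.6]
```

View pics/w5.png

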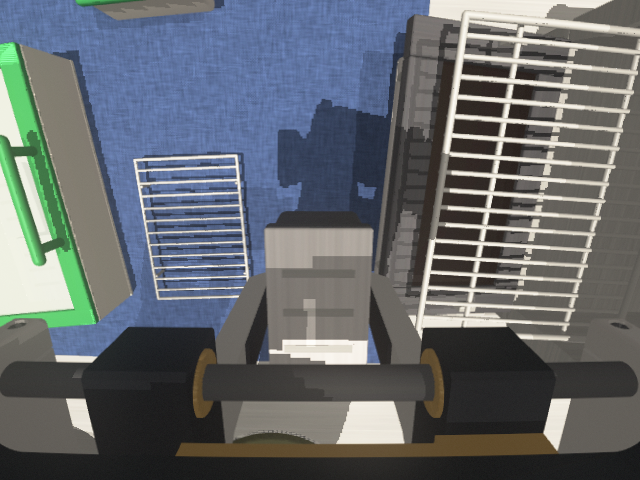

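View pics/t5.png

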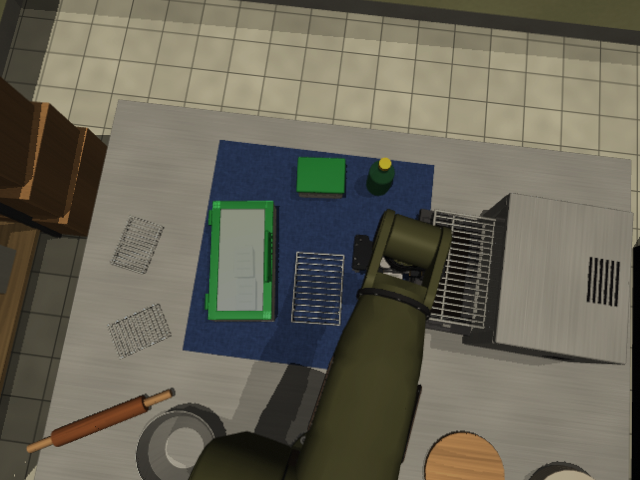

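```bash
python3 - <<'E'
from h import *
w=onplane(tf('wrist'),[[135,159],[239,154],[248,297],[158,299]],24);print(np.round(w,1).tolist(),w.mean(0))
im=cv2.imread('pics/t5.png');hsv=cv2.cvtColor(im,cv2.COLOR_BGR2HSV);cam=tf('top')
uu=np.arange(640)[None,:].repeat(480,0);vv=np.arange(480)[:,None].repeat(640,1)
roi=(hsv[:,:,1]<70)&(hsv[:,:,2]>80)&(uu>285)&(uu<350)&(vv>245)&(vv<330)
mm=cv2.morphologyEx(roi.astype(np.uint8),cv2.MORPH_CLOSE,np.ones((9,9)))
c=max(cv2.findContours(mm,0,2)[0],key=cv2.contourArea).reshape(-1,2)
print(cv2.minAreaRect(onplane(cam,c,24)[:,:2].astype(np.float32)))
E
```

```text
[[556.3, 162.5, 24.0], [564.7, 33.5, 24.0], [375.3, 28.1, 24.0], [368.7, 152.3, 24.0]] [466.27009891  94.11453051  24.        ]
((467.04608154296875, 94.14445495605469), (190.78607177734375, 130.599609375), 3.247009038925171)
```

Request:
play_rows(commands=[{"x":-0.008,"y":-0.04,"z":0.02,"wx":0,"wy":0,"wz":0,"grip":0.4},{"x":-0.008,"y":-0.04,"z":0.02,"wx":0,"wy":0,"wz":0,"grip":0.4},{"x":-0.008,"y":-0.04,"z":0.03,"wx":0,"wy":0,"wz":0,"grip":0.4},{"x":-0.008,"y":-0.04,"z":0.03,"wx":0,"wy":0,"wz":-2,"grip":0.4},{"x":0,"y":0,"z":0.04,"wx":0,"wy":0,"wz":0,"grip":0.4},{"x":0,"y":0,"z":0.04,"wx":0,"wy":0,"wz":0,"grip":0.4},{"x":0,"y":0,"z":0.03,"wx":0,"wy":0,"wz":0,"grip":0.4}])

```text
clock: 9.12
eef_pos: [467.5, 92.4, 65.0]
eef_rot: [3.141, 0.001, 0.057]
wrist_force: [0.0, -0.4, -1.8]
finger_gap: 49.9
```

Request:
play_rows(commands=[{"x":0,"y":0,"z":0.008,"wx":0,"wy":0,"wz":0,"grip":0.4},{"x":0,"y":0,"z":0.004,"wx":0,"wy":0,"wz":0,"grip":0.4},{"x":0,"y":0,"z":0.002,"wx":0,"wy":0,"wz":0,"grip":0.4},{"x":0,"y":0,"z":0,"wx":0,"wy":0,"wz":0,"grip":0.4}])

```text
clock: 9.62
eef_pos: [468.0, 92.7, 53.1]
eef_rot: [-3.142, -0.001, 0.057]
wrist_force: [-1.1, -0.1, -3.1]
finger_gap: 50.0
```

Request:
play_rows(commands=[{"x":0,"y":0,"z":0.002,"wx":0,"wy":0,"wz":0,"grip":0.4},{"x":0,"y":0,"z":0.001,"wx":0,"wy":0,"wz":0,"grip":0.4},{"x":0,"y":0,"z":0,"wx":0,"wy":0,"wz":0,"grip":0.4}])

```text
clock: 10.0
eef_pos: [467.7, 92.7, 50.0]
eef_rot: [3.142, -0.0, 0.057]
wrist_force: [-2.8, -0.2, 4.6]
finger_gap: 50.2
```

Request:
play_rows(commands=[{"x":0,"y":0,"z":0,"wx":0,"wy":0,"wz":0,"grip":0.75},{"x":0,"y":0,"z":0,"wx":0,"wy":0,"wz":0,"grip":0.75},{"x":0,"y":0,"z":-0.02,"wx":0,"wy":0,"wz":0,"grip":0.75},{"x":0,"y":0,"z":-0.04,"wx":0,"wy":0,"wz":0,"grip":0.75},{"x":0,"y":0,"z":-0.05,"wx":0,"wy":0,"wz":0,"grip":0.5},{"x":0,"y":0,"z":-0.05,"wx":0,"wy":0,"wz":0,"grip":0.35},{"x":0,"y":0,"z":-0.05,"wx":0,"wy":0,"wz":-3.5,"grip":0.35},{"x":0,"y":-0.04,"z":0,"wx":0,"wy":0,"wz":0,"grip":0.35},{"x":0,"y":-0.04,"z":0,"wx":0,"wy":0,"wz":0,"grip":0.35}])

```text
clock: 11.12
eef_pos: [458.1, 172.9, 260.0]
eef_rot: [-3.141, -0.001, 0.117]
wrist_force: [0.8, -0.2, -0.4]
finger_gap: 32.9
```

```bash
python3 plan.py 516 231 105 6.8; python3 - <<'E'
from h import *
save('wrist','w6')
E
```

```text
t 11.12 pos [458.1 172.9 260. ] rpy [-1.7999e+02 -7.0000e-02  6.7300e+00] F [ 0.8 -0.2 -0.4] gap 32.9 j [0.29 0.12 1.61 0.   1.41 1.74]
shift tool mm [ 64.1 -50.9 155.1]
rotvec tool deg [-0.01 -0.07 -0.07] shift in target frame [ 64.3 -50.8 155. ]
```

View pics/w6.png

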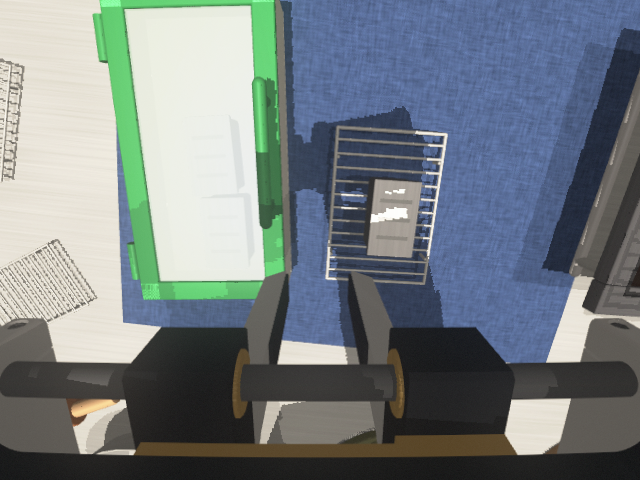

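```bash
python3 m3.py wrist:w6 78 330 450 150 280; python3 m3.py wrist:w6 127 240 290 60 235;python3 m3.py wrist:w6 86 90 300 0 300
python3 - <<'E'
from h import *
w=onplane(tf('wrist'),[[335,125],[447,133],[425,284],[326,279]],24);print(np.round(w,1).tolist(),w.mean(0))
E
```

```text
[466.5  96.2] [83.7 50.6] 3.3 z 77.7 mean [468.2  97.2  77.5] [ 366  178   56   80 3674]
[518.1 233. ] [131.5  12.2] 7.6 z 128.3 mean [521.2 232.8 128. ] [ 252   76   21  153 2042]
[500.6 304.4] [295.8 170.9] 7.1 z 86.8 mean [517.2 306.   87. ] [   92     0   193   300 46001]
[[556.9, 168.4, 24.0], [564.0, 38.9, 24.0], [376.6, 27.0, 24.0], [368.4, 155.1, 24.0]] [466.47316883  97.35668774  24.        ]
```

Request:
play_rows(commands=[{"x":0.032,"y":-0.026,"z":0,"wx":0,"wy":0,"wz":0,"grip":0.35},{"x":0.032,"y":-0.026,"z":0.03,"wx":0,"wy":0,"wz":0,"grip":0.35},{"x":0,"y":0,"z":0.04,"wx":0,"wy":0,"wz":0,"grip":0.35},{"x":0,"y":0,"z":0.04,"wx":0,"wy":0,"wz":0,"grip":0.35},{"x":0,"y":0,"z":0.03,"wx":0,"wy":0,"wz":0,"grip":0.35},{"x":0,"y":0,"z":0.014,"wx":0,"wy":0,"wz":0,"grip":0.35},{"x":0,"y":0,"z":0,"wx":0,"wy":0,"wz":0,"grip":0.05},{"x":0,"y":0,"z":0,"wx":0,"wy":0,"wz":0,"grip":0.05},{"x":0,"y":0,"z":0,"wx":0,"wy":0,"wz":0,"grip":0.05},{"x":0,"y":0,"z":0,"wx":0,"wy":0,"wz":0,"grip":0.05}], squeeze=12)

```text
clock: 12.42
eef_pos: [516.3, 230.0, 106.8]
eef_rot: [3.14, -0.002, 0.118]
wrist_force: [1.9, -11.4, 2.9]
finger_gap: 11.6
```

```bash
python3 plan.py; python3 - <<'E'
import numpy as np
# lid arc in (back, up) rel hinge; step increments
p0=np.array([-148,43.]);pr=p0
for k in range(1,17):
    t=k*0.105
    a=np.arctan2(43,-148)-t
    p=154.1*np.array([np.cos(a),np.sin(a)]);print(k,round(t,2),np.round(p-pr,1),np.round(p,0));pr=p
E
```

```text
t 12.43 pos [516.3 230.  106.8] rpy [ 1.7989e+02 -1.0000e-01  6.7700e+00] F [  1.9 -11.4   2.9] gap 11.6 j [ 0.36  0.43  1.58 -0.    1.13  1.81]
1 0.1 [ 5.3 15.3] [-143.   58.]
2 0.21 [ 6.9 14.6] [-136.   73.]
3 0.32 [ 8.4 13.8] [-127.   87.]
4 0.42 [ 9.8 12.9] [-118.  100.]
5 0.53 [11.1 11.8] [-107.  111.]
6 0.63 [12.3 10.5] [-94. 122.]
7 0.73 [13.3  9.2] [-81. 131.]
8 0.84 [14.2  7.8] [-67. 139.]
9 0.94 [14.9  6.2] [-52. 145.]
10 1.05 [15.5  4.6] [-36. 150.]
11 1.16 [15.9  3. ] [-20. 153.]
12 1.26 [16.1  1.3] [ -4. 154.]
13 1.36 [16.2 -0.4] [ 12. 154.]
14 1.47 [16.  -2.1] [ 28. 152.]
15 1.57 [15.7 -3.8] [ 44. 148.]
16 1.68 [15.3 -5.4] [ 59. 142.]
```

Request:
play_rows(commands=[{"x":0,"y":-0.007,"z":-0.015,"wx":0,"wy":0,"wz":0,"grip":0.05},{"x":0,"y":-0.007,"z":-0.0145,"wx":0,"wy":0,"wz":0,"grip":0.05},{"x":0,"y":-0.0085,"z":-0.014,"wx":0,"wy":0,"wz":0,"grip":0.05},{"x":0,"y":-0.01,"z":-0.013,"wx":0,"wy":0,"wz":0,"grip":0.05}])

```text
clock: 12.92
eef_pos: [512.5, 260.8, 164.6]
eef_rot: [3.137, -0.001, 0.117]
wrist_force: [-4.8, -24.2, 14.8]
finger_gap: 14.2
```

```bash
python3 plan.py
```

```text
t 12.93 pos [512.5 260.8 164.6] rpy [ 1.7972e+02 -8.0000e-02  6.7000e+00] F [ -4.8 -24.2  14.8] gap 14.2 j [ 0.41  0.39  1.5  -0.01  1.25  1.86]
```

Request:
play_rows(commands=[{"x":0,"y":0.002,"z":-0.002,"wx":0,"wy":0,"wz":0,"grip":0.05},{"x":0,"y":0,"z":0,"wx":0,"wy":0,"wz":0,"grip":0.05}])

```text
clock: 13.18
eef_pos: [512.9, 260.6, 165.9]
eef_rot: [3.14, -0.003, 0.118]
wrist_force: [0.0, -11.3, 7.2]
finger_gap: 11.2
```

Request:
play_rows(commands=[{"x":0,"y":0.002,"z":-0.002,"wx":0,"wy":0,"wz":0,"grip":0.05},{"x":0,"y":0,"z":0,"wx":0,"wy":0,"wz":0,"grip":0.05}])

```text
clock: 13.42
eef_pos: [512.6, 260.5, 166.3]
eef_rot: [-3.14, -0.002, 0.119]
wrist_force: [4.3, 6.0, -7.2]
finger_gap: 11.9
```

Request:
play_rows(commands=[{"x":0,"y":-0.01,"z":-0.012,"wx":0,"wy":0,"wz":0,"grip":0.05},{"x":0,"y":-0.012,"z":-0.011,"wx":0,"wy":0,"wz":0,"grip":0.05},{"x":0,"y":-0.013,"z":-0.009,"wx":0,"wy":0,"wz":0,"grip":0.05}])

```text
clock: 13.8
eef_pos: [507.8, 294.9, 198.1]
eef_rot: [-3.141, 0.0, 0.119]
wrist_force: [1.4, 1.5, -6.5]
finger_gap: 11.4
```

Request:
play_rows(commands=[{"x":0,"y":-0.014,"z":-0.007,"wx":0,"wy":0,"wz":0,"grip":0.05},{"x":0,"y":-0.015,"z":-0.006,"wx":0,"wy":0,"wz":0,"grip":0.05},{"x":0,"y":-0.0155,"z":-0.0045,"wx":0,"wy":0,"wz":0,"grip":0.05}])

```text
clock: 14.18
eef_pos: [503.0, 339.0, 217.0]
eef_rot: [3.142, -0.002, 0.118]
wrist_force: [0.5, -4.1, 4.5]
finger_gap: 11.8
```

Request:
play_rows(commands=[{"x":0,"y":-0.016,"z":-0.0025,"wx":0,"wy":0,"wz":0,"grip":0.05},{"x":0,"y":-0.016,"z":-0.001,"wx":0,"wy":0,"wz":0,"grip":0.05},{"x":0,"y":-0.016,"z":0.0005,"wx":0,"wy":0,"wz":0,"grip":0.05},{"x":0,"y":-0.016,"z":0.002,"wx":0,"wy":0,"wz":0,"grip":0.05}])

```text
clock: 14.68
eef_pos: [494.9, 403.2, 217.1]
eef_rot: [-3.141, -0.0, 0.119]
wrist_force: [-2.1, -1.6, 2.3]
finger_gap: 11.5
```

Request:
play_rows(commands=[{"x":0,"y":-0.016,"z":0.0035,"wx":0,"wy":0,"wz":0,"grip":0.05},{"x":0,"y":-0.015,"z":0.0055,"wx":0,"wy":0,"wz":0,"grip":0.05},{"x":0,"y":-0.009,"z":0.0045,"wx":0,"wy":0,"wz":0,"grip":0.05}])

```text
clock: 15.05
eef_pos: [490.0, 443.4, 202.7]
eef_rot: [-3.141, 0.0, 0.119]
wrist_force: [-5.0, 0.2, 4.5]
finger_gap: 11.7
```

Request:
play_rows(commands=[{"x":0,"y":0,"z":0,"wx":0,"wy":0,"wz":0,"grip":0.3},{"x":0,"y":0,"z":0,"wx":0,"wy":0,"wz":0,"grip":0.3},{"x":0,"y":0,"z":-0.04,"wx":0,"wy":0,"wz":0,"grip":0.3},{"x":0,"y":0,"z":-0.04,"wx":0,"wy":0,"wz":0,"grip":0.3},{"x":0,"y":0,"z":-0.04,"wx":0,"wy":0,"wz":0,"grip":0.5},{"x":-0.015,"y":0.04,"z":0,"wx":0,"wy":0,"wz":0,"grip":0.75},{"x":-0.015,"y":0.04,"z":0,"wx":0,"wy":0,"wz":0,"grip":0.75},{"x":-0.015,"y":0.04,"z":0,"wx":0,"wy":0,"wz":0,"grip":0.75},{"x":-0.015,"y":0.04,"z":0,"wx":0,"wy":0,"wz":0,"grip":0.75}])

```text
clock: 16.18
eef_pos: [449.5, 274.1, 323.0]
eef_rot: [3.142, -0.001, 0.118]
wrist_force: [1.1, 0.1, -0.1]
finger_gap: 70.0
```

```bash
python3 plan.py 440 290 300 97; python3 - <<'E'
from h import *
save('wrist','w7');save('top','t7')
E
```

```text
t 16.18 pos [449.5 274.1 323. ] rpy [ 1.80e+02 -3.00e-02  6.75e+00] F [ 1.1  0.1 -0.1] gap 70.0 j [ 0.48  0.18  1.39 -0.    1.56  1.93]
shift tool mm [ -7.6 -16.9  23. ]
rotvec tool deg [ 3.000e-02 -3.000e-02 -9.025e+01] shift in target frame [16.9 -7.5 23. ]
```

View pics/w7.png

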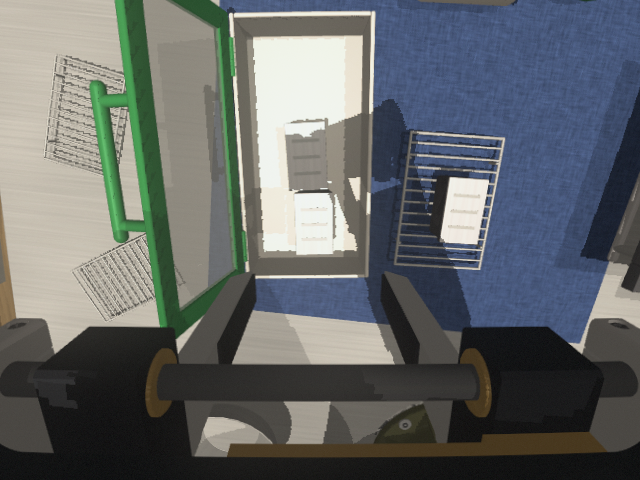

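View pics/t7.png

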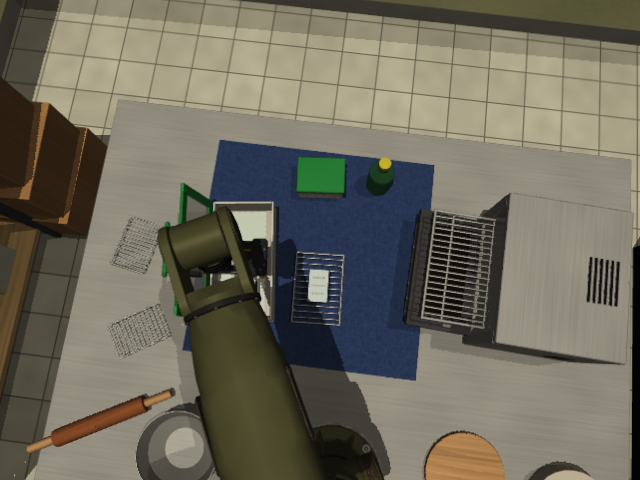

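```bash
cat > m7.py <<'E'
from h import *
P=cloud(tf('wrist'),np.load('pics/w7.npy'))
m=abs(P[:,:,2]-59)<8;M=np.zeros_like(m);M[100:262,255:350]=1;m&=M
for (x0,x1,y0,y1) in((270,345,105,190),(270,345,192,262)):
    k=np.zeros_like(m);k[y0:y1,x0:x1]=m[y0:y1,x0:x1]
    n,l,s,c=cv2.connectedComponentsWithStats(k.astype(np.uint8));j=1+np.argmax(s[1:,4]);q=P[l==j]
    r=cv2.minAreaRect(q[:,:2].astype(np.float32));print(r,np.median(q[:,2]),s[j])
print(np.round(onplane(tf('wrist'),[[285,122],[327,119],[327,188],[291,191],[295,193],[332,190],[334,253],[297,254]],59),1).tolist())
print(np.round(onplane(tf('wrist'),[[233,14],[374,13],[367,275],[246,275]],80),1).tolist())
E
python3 m7.py
python3 -c "
import cv2;im=cv2.imread('pics/w7.png');cv2.imwrite('pics/z7.png',cv2.resize(im[0:290,220:390],None,fx=2,fy=2))"
```

```text
((509.287353515625, 294.3045654296875), (82.70121765136719, 48.60177993774414), 9.58275318145752) 60.17253667982257 [ 285  122   42   68 2594]
((424.700439453125, 275.918701171875), (83.55270385742188, 49.779727935791016), 7.506875514984131) 60.14484279347158 [ 294  192   39   63 2345]
[[547.5, 324.3, 59.0], [556.8, 273.7, 59.0], [473.3, 263.6, 59.0], [464.2, 309.0, 59.0], [462.2, 303.6, 59.0], [471.5, 256.9, 59.0], [387.7, 243.6, 59.0], [380.6, 293.0, 59.0]]
[[652.8, 389.2, 80.0], [671.1, 236.6, 80.0], [369.3, 198.7, 80.0], [351.1, 355.9, 80.0]]
```

View pics/z7.png

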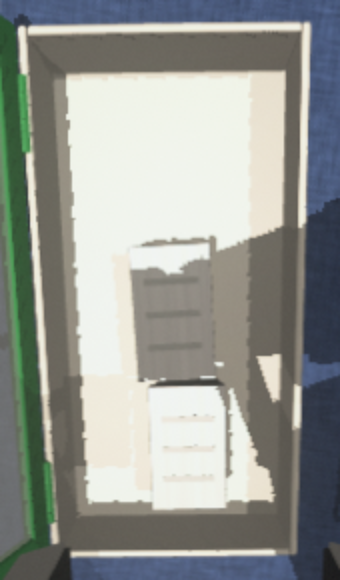

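```bash
cat > ml.py <<'E'
from h import *
for f,c in(('w7','wrist'),('t7','top')):
    P=cloud(tf(c),np.load('pics/%s.npy'%f))
    s=np.array([.9925,.122]);n=np.array([-.122,.9925])
    q=P.reshape(-1,3);q=q[~np.isnan(q[:,0])]
    b=(q[:,:2]-[507.8,298.7])@n; a=(q[:,:2]-[507.8,298.7])@s
    for z in (95,110,125,140,160,180,200,220,240):
        m=(abs(q[:,2]-z)<4)&(b>70)&(b<200)&(abs(a)<150)
        if m.sum()>5: print(f,z,m.sum(),np.round(np.percentile(b[m],[1,10,50,90]),1))
E
python3 ml.py
```

```text
w7 95 848 [78.  78.7 79.8 80.9]
w7 110 963 [82.8 84.1 85.3 86.4]
w7 125 1075 [86.5 87.6 88.8 89.9]
w7 140 1224 [89.4 91.  92.4 93.4]
w7 160 1434 [94.2 95.8 97.1 98.1]
w7 180 1679 [ 98.8 100.6 101.8 102.8]
w7 200 1928 [103.7 105.3 106.5 107.5]
w7 220 4464 [108.1 108.8 146.3 153.4]
w7 240 2418 [111.9 112.9 115.3 118.2]
t7 95 43 [79.9 81.8 83.7 86.1]
t7 110 42 [85.8 86.8 88.9 90.7]
t7 125 42 [88.9 90.3 93.  94.7]
t7 140 50 [93.2 94.  96.1 98. ]
t7 160 52 [ 96.9  97.9 100.9 102.4]
t7 180 50 [103.1 104.  105.9 107.9]
t7 200 54 [107.3 108.7 110.6 111.9]
t7 220 139 [112.  112.6 150.8 158.3]
t7 240 53 [114.9 116.1 118.7 122.4]
```

```bash
python3 plan.py 510 288.3 34 9.5
```

```text
t 16.27 pos [449.6 272.9 323.9] rpy [-1.7999e+02 -1.0000e-01  6.6200e+00] F [-0.5  0.4  0.4] gap 70.0 j [ 0.48  0.18  1.39 -0.    1.56  1.93]
shift tool mm [ 61.3  -8.3 290. ]
rotvec tool deg [-0.   -0.1  -2.88] shift in target frame [ 62.1  -5.2 289.9]
```

Request:
play_rows(commands=[{"x":0.031,"y":-0.004,"z":0,"wx":0,"wy":0,"wz":0,"grip":0.8},{"x":0.03,"y":-0.004,"z":0.02,"wx":0,"wy":0,"wz":-2.9,"grip":0.8},{"x":0,"y":0,"z":0.05,"wx":0,"wy":0,"wz":0,"grip":0.8},{"x":0,"y":0,"z":0.05,"wx":0,"wy":0,"wz":0,"grip":0.8},{"x":0,"y":0,"z":0.05,"wx":0,"wy":0,"wz":0,"grip":0.8},{"x":0,"y":0,"z":0.02,"wx":0,"wy":0,"wz":0,"grip":0.8},{"x":0,"y":0,"z":0,"wx":0,"wy":0,"wz":0,"grip":0.8}])

```text
clock: 17.15
eef_pos: [509.1, 291.0, 131.5]
eef_rot: [3.141, 0.003, 0.169]
wrist_force: [-0.4, -0.9, 0.5]
finger_gap: 75.2
```

```bash
python3 plan.py 510 288.3 34 9.5; python3 -c "
from h import *
save('wrist','w8');save('side','s8')"; python3 m3.py wrist:w8 59 150 400 100 360
```

```text
t 17.15 pos [509.1 291.  131.5] rpy [1.7996e+02 1.5000e-01 9.6800e+00] F [-0.4 -0.9  0.5] gap 75.2 j [ 0.46  0.45  1.49 -0.    1.2   1.86]
shift tool mm [ 0.7  2.7 97.5]
rotvec tool deg [0.04 0.15 0.18] shift in target frame [ 0.4  2.8 97.5]
[531.8 375.8] [144.9   1.4] 7.5 z 59.6 mean [536.1 376.4  59.4] [ 201  100   17  195 1605]
[482.9 288.9] [142.1  54.2] 11.8 z 61.6 mean [488.7 290.8  61.4] [  278   191    72   169 10542]
```

View pics/w8.png

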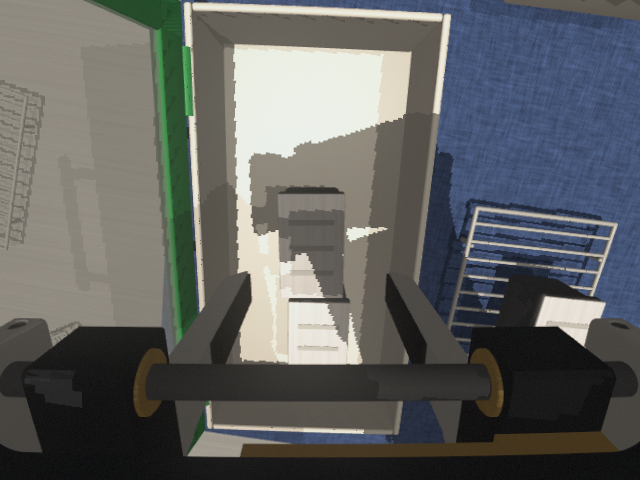

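```bash
python3 -c "
from h import *
w=onplane(tf('wrist'),[[278,194],[344,193],[345,298],[287,298]],59);print(np.round(w,1).tolist(),w.mean(0))
l=w[2:].mean(0)-w[:2].mean(0);print(np.degrees(np.arctan2(-l[1],-l[0])))"
```

```text
[[546.2, 326.8, 59.0], [555.0, 279.0, 59.0], [472.5, 262.5, 59.0], [464.7, 308.3, 59.0]] [509.59179334 294.14085568  59.        ]
12.08039579259514
```

Request:
play_rows(commands=[{"x":0,"y":0.0025,"z":0,"wx":0,"wy":0,"wz":-1,"grip":0.8},{"x":0,"y":0,"z":0.035,"wx":0,"wy":0,"wz":0,"grip":0.8},{"x":0,"y":0,"z":0.035,"wx":0,"wy":0,"wz":0,"grip":0.8},{"x":0,"y":0,"z":0.025,"wx":0,"wy":0,"wz":0,"grip":0.8},{"x":0,"y":0,"z":0,"wx":0,"wy":0,"wz":0,"grip":0.65},{"x":0,"y":0,"z":0,"wx":0,"wy":0,"wz":0,"grip":0.4},{"x":0,"y":0,"z":0,"wx":0,"wy":0,"wz":0,"grip":0.4},{"x":0,"y":0,"z":0,"wx":0,"wy":0,"wz":0,"grip":0.4},{"x":0,"y":0,"z":0,"wx":0,"wy":0,"wz":0,"grip":0.4}], squeeze=25)

```text
clock: 18.38
eef_pos: [510.5, 289.0, 39.4]
eef_rot: [-3.141, -0.002, 0.187]
wrist_force: [-0.7, 1.1, 7.1]
finger_gap: 50.2
```

Request:
play_rows(commands=[{"x":0,"y":0,"z":0,"wx":0,"wy":0,"wz":0,"grip":0.4},{"x":0,"y":0,"z":-0.02,"wx":0,"wy":0,"wz":0,"grip":0.4},{"x":0,"y":0,"z":-0.04,"wx":0,"wy":0,"wz":0,"grip":0.4},{"x":0,"y":0,"z":-0.05,"wx":0,"wy":0,"wz":0,"grip":0.4},{"x":0,"y":0,"z":-0.05,"wx":0,"wy":0,"wz":0,"grip":0.4},{"x":0,"y":0.02,"z":-0.05,"wx":0,"wy":0,"wz":0,"grip":0.4},{"x":0,"y":0.04,"z":0,"wx":0,"wy":0,"wz":0,"grip":0.4},{"x":0,"y":0.04,"z":0,"wx":0,"wy":0,"wz":0,"grip":0.4},{"x":0,"y":0.04,"z":0,"wx":0,"wy":0,"wz":0,"grip":0.4}], squeeze=35)

```text
clock: 19.5
eef_pos: [535.6, 149.6, 248.0]
eef_rot: [3.141, 0.0, 0.187]
wrist_force: [0.4, -0.0, -4.3]
finger_gap: 49.8
```

```bash
python3 plan.py 585.9 -227.3 245 87.7; python3 -c "
from h import *
save('wrist','w9')"
```

```text
t 19.5 pos [535.6 149.6 248. ] rpy [1.7999e+02 3.0000e-02 1.0700e+01] F [ 0.4 -0.  -4.3] gap 49.8 j [ 0.21  0.29  1.44 -0.    1.42  1.59]
shift tool mm [-20.6 379.7   3.1]
rotvec tool deg [-1.0e-02  3.0e-02 -7.7e+01] shift in target frame [-374.6   65.3    3. ]
```

View pics/w9.png

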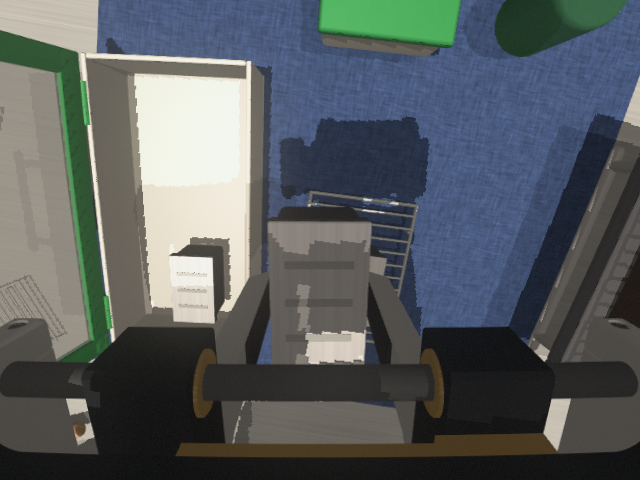

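Request:
play_rows(commands=[{"x":0,"y":0,"z":-0.002,"wx":0,"wy":0,"wz":-9.6,"grip":0.4},{"x":0,"y":0,"z":-0.002,"wx":0,"wy":0,"wz":-9.6,"grip":0.4},{"x":0,"y":0,"z":-0.002,"wx":0,"wy":0,"wz":-9.6,"grip":0.4},{"x":0,"y":0,"z":-0.002,"wx":0,"wy":0,"wz":-9.6,"grip":0.4},{"x":0,"y":0,"z":0,"wx":0,"wy":0,"wz":-9.6,"grip":0.4},{"x":0,"y":0,"z":0,"wx":0,"wy":0,"wz":-9.6,"grip":0.4},{"x":0,"y":0,"z":0,"wx":0,"wy":0,"wz":-9.6,"grip":0.4},{"x":0,"y":0,"z":0,"wx":0,"wy":0,"wz":-9.7,"grip":0.4},{"x":-0.041,"y":0.007,"z":0,"wx":0,"wy":0,"wz":0,"grip":0.4},{"x":-0.041,"y":0.007,"z":0,"wx":0,"wy":0,"wz":0,"grip":0.4},{"x":-0.041,"y":0.007,"z":0,"wx":0,"wy":0,"wz":0,"grip":0.4},{"x":-0.041,"y":0.007,"z":0,"wx":0,"wy":0,"wz":0,"grip":0.4},{"x":-0.041,"y":0.007,"z":0,"wx":0,"wy":0,"wz":0,"grip":0.4},{"x":-0.041,"y":0.007,"z":0,"wx":0,"wy":0,"wz":0,"grip":0.4},{"x":-0.041,"y":0.007,"z":0,"wx":0,"wy":0,"wz":0,"grip":0.4}])

```text
clock: 21.42
eef_pos: [572.5, -139.2, 255.9]
eef_rot: [-3.141, 0.0, 1.529]
wrist_force: [0.0, 0.6, -4.2]
finger_gap: 49.9
```

```bash
python3 plan.py 585.9 -227.3 198 87.7; python3 -c "
from h import *
save('wrist','w10')"
```

```text
t 21.43 pos [ 572.5 -139.2  255.9] rpy [-179.97    0.     87.59] F [ 0.   0.6 -4.2] gap 49.9 j [-0.3   0.36  1.33 -0.    1.46 -0.26]
shift tool mm [-87.4  17.2  57.9]
rotvec tool deg [-0.03  0.   -0.11] shift in target frame [-87.5  17.   57.9]
```

View pics/w10.png

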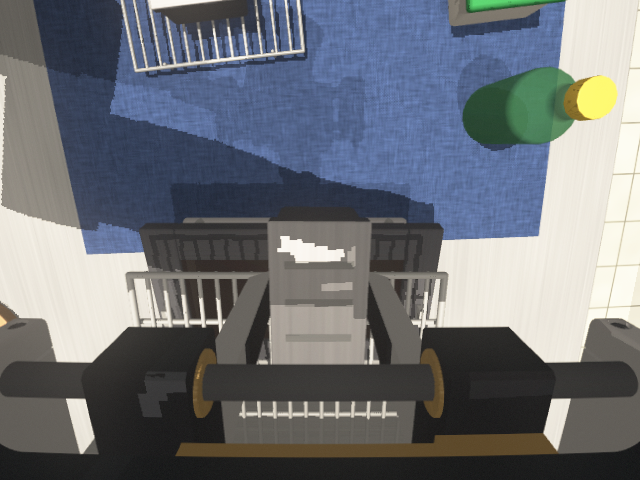

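```bash
python3 -c "
from h import *
w=onplane(tf('wrist'),[[128,275],[446,275],[200,275]],168);print(np.round(w,1).tolist())"
```

```text
[[413.3, -164.9, 168.0], [677.2, -176.6, 168.0], [473.9, -167.4, 168.0]]
```

Request:
play_rows(commands=[{"x":-0.03,"y":0.006,"z":0,"wx":0,"wy":0,"wz":0,"grip":0.4},{"x":-0.03,"y":0.006,"z":0,"wx":0,"wy":0,"wz":0,"grip":0.4},{"x":-0.03,"y":0.005,"z":0.01,"wx":0,"wy":0,"wz":0,"grip":0.4},{"x":0,"y":0,"z":0.02,"wx":0,"wy":0,"wz":0,"grip":0.4},{"x":0,"y":0,"z":0.016,"wx":0,"wy":0,"wz":0,"grip":0.4},{"x":0,"y":0,"z":0.006,"wx":0,"wy":0,"wz":0,"grip":0.4},{"x":0,"y":0,"z":0,"wx":0,"wy":0,"wz":0,"grip":0.4}])

```text
clock: 22.35
eef_pos: [585.9, -228.1, 204.0]
eef_rot: [-3.141, -0.0, 1.529]
wrist_force: [-0.5, 0.6, -4.0]
finger_gap: 50.0
```

Request:
play_rows(commands=[{"x":0,"y":0,"z":0.004,"wx":0,"wy":0,"wz":0,"grip":0.4},{"x":0,"y":0,"z":0.002,"wx":0,"wy":0,"wz":0,"grip":0.4},{"x":0,"y":0,"z":0.0015,"wx":0,"wy":0,"wz":0,"grip":0.4},{"x":0,"y":0,"z":0,"wx":0,"wy":0,"wz":0,"grip":0.4}])

```text
clock: 22.85
eef_pos: [585.9, -228.5, 196.5]
eef_rot: [3.141, 0.0, 1.529]
wrist_force: [0.1, -0.3, -3.2]
finger_gap: 50.0
```

Request:
play_rows(commands=[{"x":0,"y":0,"z":0.0015,"wx":0,"wy":0,"wz":0,"grip":0.4},{"x":0,"y":0,"z":0,"wx":0,"wy":0,"wz":0,"grip":0.4}])

```text
clock: 23.1
eef_pos: [586.0, -228.6, 196.4]
eef_rot: [3.14, 0.001, 1.529]
wrist_force: [-5.4, 1.8, 5.8]
finger_gap: 49.8
```

Request:
play_rows(commands=[{"x":0,"y":0,"z":0,"wx":0,"wy":0,"wz":0,"grip":0.7},{"x":0,"y":0,"z":0,"wx":0,"wy":0,"wz":0,"grip":0.7},{"x":0,"y":0,"z":-0.02,"wx":0,"wy":0,"wz":0,"grip":0.7},{"x":0,"y":0,"z":-0.04,"wx":0,"wy":0,"wz":0,"grip":0.7},{"x":0.03,"y":0,"z":-0.04,"wx":0,"wy":0,"wz":0,"grip":0.8},{"x":0.03,"y":0,"z":-0.02,"wx":0,"wy":0,"wz":0,"grip":0.8},{"x":0.03,"y":0,"z":0,"wx":0,"wy":0,"wz":0,"grip":0.8}])

```text
clock: 23.98
eef_pos: [590.1, -137.8, 316.9]
eef_rot: [3.138, 0.001, 1.529]
wrist_force: [1.4, 0.2, 0.0]
finger_gap: 75.3
```

```bash
python3 plan.py 424.7 275 130 7.5; python3 -c "
from h import *
save('wrist','w11')"; python3 m3.py wrist:w11 216 200 500 100 450
```

```text
t 23.98 pos [ 590.1 -137.8  316.9] rpy [1.7981e+02 4.0000e-02 8.7580e+01] F [1.4 0.2 0. ] gap 75.3 j [-0.29  0.38  1.17  0.    1.6  -0.25]
shift tool mm [ 405.5 -183.3  186. ]
rotvec tool deg [ 0.18 -0.1  80.08] shift in target frame [-110.1 -430.8  186.9]
[ 585.7 -220.4] [75.1 48.9] 87.1 z 215.2 mean [ 585.8 -217.4  215. ] [ 290  288   55   77 4104]
[ 681.1 -332.1] [49.2 14.2] 70.7 z 216.1 mean [ 684.6 -320.9  216.1] [412 401  24  39 441]
```

View pics/w11.png

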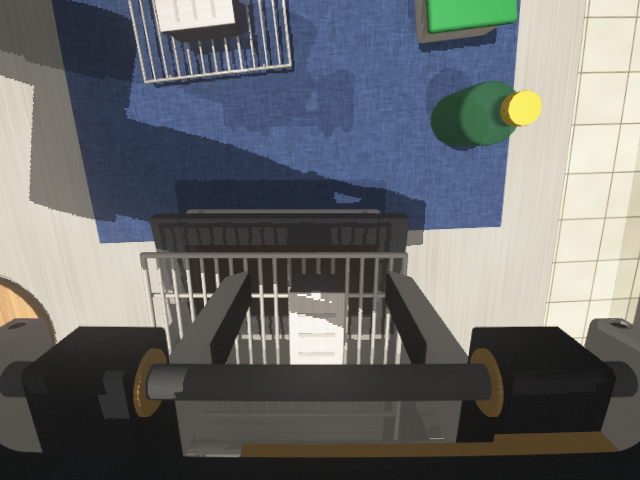

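Request:
play_rows(commands=[{"x":0.045,"y":-0.0203,"z":0,"wx":0,"wy":0,"wz":0,"grip":0.8},{"x":0.045,"y":-0.0203,"z":0,"wx":0,"wy":0,"wz":0,"grip":0.8},{"x":0.045,"y":-0.0203,"z":0,"wx":0,"wy":0,"wz":0,"grip":0.8},{"x":0.045,"y":-0.0203,"z":0,"wx":0,"wy":0,"wz":0,"grip":0.8},{"x":0.045,"y":-0.0203,"z":0,"wx":0,"wy":0,"wz":0,"grip":0.8},{"x":0.045,"y":-0.0203,"z":0,"wx":0,"wy":0,"wz":0,"grip":0.8},{"x":0.045,"y":-0.0203,"z":0,"wx":0,"wy":0,"wz":0,"grip":0.8},{"x":0.045,"y":-0.0203,"z":0,"wx":0,"wy":0,"wz":0,"grip":0.8},{"x":0.045,"y":-0.0203,"z":0,"wx":0,"wy":0,"wz":0,"grip":0.8},{"x":0,"y":0,"z":0,"wx":0,"wy":0,"wz":10,"grip":0.8},{"x":0,"y":0,"z":0,"wx":0,"wy":0,"wz":10,"grip":0.8},{"x":0,"y":0,"z":0,"wx":0,"wy":0,"wz":10,"grip":0.8},{"x":0,"y":0,"z":0,"wx":0,"wy":0,"wz":10,"grip":0.8},{"x":0,"y":0,"z":0,"wx":0,"wy":0,"wz":10,"grip":0.8},{"x":0,"y":0,"z":0,"wx":0,"wy":0,"wz":10,"grip":0.8},{"x":0,"y":0,"z":0,"wx":0,"wy":0,"wz":10,"grip":0.8},{"x":0,"y":0,"z":0,"wx":0,"wy":0,"wz":10,"grip":0.8}])

```text
clock: 26.15
eef_pos: [424.4, 273.7, 314.9]
eef_rot: [-3.142, -0.0, 0.127]
wrist_force: [-1.0, 0.9, 0.0]
finger_gap: 75.4
```

```bash
python3 plan.py 424.7 275 130 7.5; python3 -c "
from h import *
save('wrist','w12')"; python3 m3.py wrist:w12 59 200 500 100 350
```

```text
t 26.15 pos [424.4 273.7 314.9] rpy [-180.     -0.      7.26] F [-1.   0.9  0. ] gap 75.4 j [ 0.5   0.14  1.47 -0.    1.54  1.94]
shift tool mm [  0.5  -1.3 184.9]
rotvec tool deg [-0.   -0.   -0.24] shift in target frame [  0.5  -1.3 184.9]
[454.9 289.9] [192.3 150.3] 6.8 z 59.2 mean [420.5 293.4  59.3] [ 242  100  130  157 1396]
[465.  114.6] [77.6  4.6] 0.0 z 57.6 mean [466.3 115.1  57.5] [439 158  15  62 294]
[424.7 277.3] [83.3 49.2] 7.2 z 59.3 mean [425.7 277.   59.2] [ 295  172   40   66 2534]
```

View pics/w12.png

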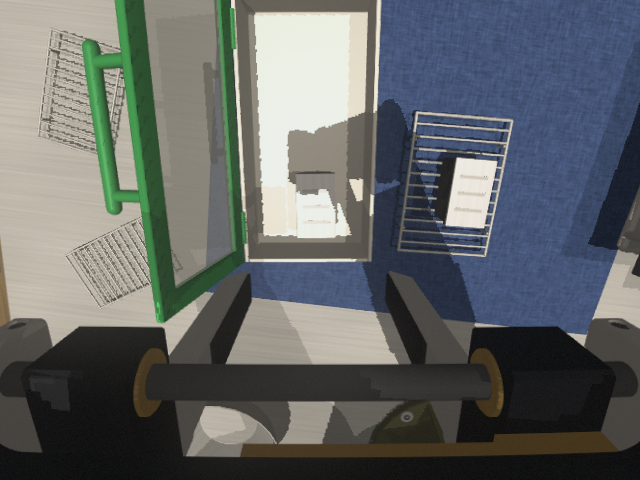

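Request:
play_rows(commands=[{"x":0,"y":-0.002,"z":0.05,"wx":0,"wy":0,"wz":0,"grip":0.8},{"x":0,"y":0,"z":0.05,"wx":0,"wy":0,"wz":0,"grip":0.8},{"x":0,"y":0,"z":0.05,"wx":0,"wy":0,"wz":0,"grip":0.8},{"x":0,"y":0,"z":0.05,"wx":0,"wy":0,"wz":0,"grip":0.8},{"x":0,"y":0,"z":0.045,"wx":0,"wy":0,"wz":0,"grip":0.8},{"x":0,"y":0,"z":0.035,"wx":0,"wy":0,"wz":0,"grip":0.8},{"x":0,"y":0,"z":0,"wx":0,"wy":0,"wz":0,"grip":0.65},{"x":0,"y":0,"z":0,"wx":0,"wy":0,"wz":0,"grip":0.4},{"x":0,"y":0,"z":0,"wx":0,"wy":0,"wz":0,"grip":0.4},{"x":0,"y":0,"z":0,"wx":0,"wy":0,"wz":0,"grip":0.4},{"x":0,"y":0,"z":0,"wx":0,"wy":0,"wz":0,"grip":0.4}], squeeze=30)

```text
clock: 27.58
eef_pos: [424.8, 276.3, 36.6]
eef_rot: [-3.141, -0.003, 0.133]
wrist_force: [-1.0, -0.6, 8.4]
finger_gap: 49.6
```

Request:
play_rows(commands=[{"x":0,"y":0,"z":-0.02,"wx":0,"wy":0,"wz":0,"grip":0.4},{"x":0,"y":0,"z":-0.04,"wx":0,"wy":0,"wz":0,"grip":0.4},{"x":0,"y":0,"z":-0.05,"wx":0,"wy":0,"wz":0,"grip":0.4},{"x":0,"y":0,"z":-0.05,"wx":0,"wy":0,"wz":0,"grip":0.4},{"x":0,"y":0.02,"z":-0.05,"wx":0,"wy":0,"wz":0,"grip":0.4},{"x":0,"y":0.04,"z":-0.02,"wx":0,"wy":0,"wz":0,"grip":0.4},{"x":0,"y":0.04,"z":0,"wx":0,"wy":0,"wz":0,"grip":0.4},{"x":0,"y":0.04,"z":0,"wx":0,"wy":0,"wz":0,"grip":0.4},{"x":0,"y":0,"z":0,"wx":0,"wy":0,"wz":-10,"grip":0.4},{"x":0,"y":0,"z":0,"wx":0,"wy":0,"wz":-10,"grip":0.4},{"x":0,"y":0,"z":0,"wx":0,"wy":0,"wz":-10,"grip":0.4},{"x":0,"y":0,"z":0,"wx":0,"wy":0,"wz":-10,"grip":0.4},{"x":0,"y":0,"z":0,"wx":0,"wy":0,"wz":-10,"grip":0.4},{"x":0,"y":0,"z":0,"wx":0,"wy":0,"wz":-10,"grip":0.4},{"x":0,"y":0,"z":0,"wx":0,"wy":0,"wz":-10,"grip":0.4},{"x":0,"y":0,"z":0,"wx":0,"wy":0,"wz":-10,"grip":0.4}])

```text
clock: 29.58
eef_pos: [442.1, 136.9, 265.3]
eef_rot: [3.141, -0.0, 1.535]
wrist_force: [-0.5, 1.0, -4.2]
finger_gap: 50.0
```

```bash
python3 plan.py 496 -225 250 87.6
```

```text
t 29.57 pos [442.1 136.9 265.3] rpy [179.99  -0.    87.94] F [-0.5  1.  -4.2] gap 50.0 j [ 0.22  0.06  1.66 -0.    1.42  0.26]
shift tool mm [-359.7   66.9   15.3]
rotvec tool deg [ 0.01 -0.    0.34] shift in target frame [-359.3   69.    15.3]
```

Request:
play_rows(commands=[{"x":-0.045,"y":0.0084,"z":0,"wx":0,"wy":0,"wz":0,"grip":0.4},{"x":-0.045,"y":0.0084,"z":0,"wx":0,"wy":0,"wz":0,"grip":0.4},{"x":-0.045,"y":0.0084,"z":0,"wx":0,"wy":0,"wz":0,"grip":0.4},{"x":-0.045,"y":0.0084,"z":0,"wx":0,"wy":0,"wz":0,"grip":0.4},{"x":-0.045,"y":0.0084,"z":0,"wx":0,"wy":0,"wz":0,"grip":0.4},{"x":-0.045,"y":0.0084,"z":0,"wx":0,"wy":0,"wz":0,"grip":0.4},{"x":-0.045,"y":0.0084,"z":0,"wx":0,"wy":0,"wz":0,"grip":0.4},{"x":-0.045,"y":0.0084,"z":0,"wx":0,"wy":0,"wz":0,"grip":0.4},{"x":0,"y":0,"z":0.03,"wx":0,"wy":0,"wz":0,"grip":0.4},{"x":0,"y":0,"z":0.02,"wx":0,"wy":0,"wz":0,"grip":0.4},{"x":0,"y":0,"z":0.01,"wx":0,"wy":0,"wz":0,"grip":0.4},{"x":0,"y":0,"z":0.004,"wx":0,"wy":0,"wz":0,"grip":0.4},{"x":0,"y":0,"z":0.002,"wx":0,"wy":0,"wz":0,"grip":0.4}])

```text
clock: 31.2
eef_pos: [494.6, -225.5, 199.6]
eef_rot: [3.141, 0.0, 1.529]
wrist_force: [-0.4, 0.0, -3.6]
finger_gap: 50.1
```

Request:
play_rows(commands=[{"x":0,"y":0,"z":0.002,"wx":0,"wy":0,"wz":0,"grip":0.4},{"x":0,"y":0,"z":0.002,"wx":0,"wy":0,"wz":0,"grip":0.4},{"x":0,"y":0,"z":0.0015,"wx":0,"wy":0,"wz":0,"grip":0.4},{"x":0,"y":0,"z":0,"wx":0,"wy":0,"wz":0,"grip":0.4}])

```text
clock: 31.7
eef_pos: [494.5, -225.6, 193.7]
eef_rot: [3.141, 0.0, 1.529]
wrist_force: [0.6, -0.4, -2.1]
finger_gap: 49.8
```

Request:
play_rows(commands=[{"x":0,"y":0,"z":0.001,"wx":0,"wy":0,"wz":0,"grip":0.4},{"x":0,"y":0,"z":0.0005,"wx":0,"wy":0,"wz":0,"grip":0.4},{"x":0,"y":0,"z":0,"wx":0,"wy":0,"wz":0,"grip":0.4}])

```text
clock: 32.08
eef_pos: [494.5, -225.7, 193.6]
eef_rot: [3.14, 0.001, 1.529]
wrist_force: [-4.1, 1.8, 12.6]
finger_gap: 49.8
```

Request:
play_rows(commands=[{"x":0,"y":0,"z":0,"wx":0,"wy":0,"wz":0,"grip":0.7},{"x":0,"y":0,"z":0,"wx":0,"wy":0,"wz":0,"grip":0.7},{"x":0,"y":0,"z":-0.02,"wx":0,"wy":0,"wz":0,"grip":0.7},{"x":0,"y":0,"z":-0.04,"wx":0,"wy":0,"wz":0,"grip":0.7},{"x":0.03,"y":0,"z":-0.04,"wx":0,"wy":0,"wz":0,"grip":0.4},{"x":0.03,"y":0.02,"z":-0.02,"wx":0,"wy":0,"wz":0,"grip":0},{"x":0.04,"y":0.02,"z":0,"wx":0,"wy":0,"wz":0,"grip":0},{"x":0.04,"y":0,"z":0,"wx":0,"wy":0,"wz":0,"grip":0}])

```text
clock: 33.08
eef_pos: [541.0, -86.1, 311.4]
eef_rot: [-3.141, -0.0, 1.529]
wrist_force: [-0.4, 0.2, 0.2]
finger_gap: 29.2
```

```bash
python3 plan.py 547 -60 250 87.6; python3 -c "
from h import *
save('wrist','w13');save('side','s13');save('top','t13')"; python3 m3.py wrist:w13 216 100 600 100 400
```

```text
t 33.08 pos [541.  -86.1 311.4] rpy [-1.7998e+02 -1.0000e-02  8.7590e+01] F [-0.4  0.2  0.2] gap 29.2 j [-0.22  0.24  1.36  0.    1.55 -0.18]
shift tool mm [26.3  4.9 61.4]
rotvec tool deg [-0.02 -0.01 -0.01] shift in target frame [26.3  4.9 61.4]
[ 512.5 -194.7] [19.2 16.7] 87.1 z 216.4 mean [ 513.2 -193.3  215.4] [283 342  19  23 402]
```

View pics/w13.png

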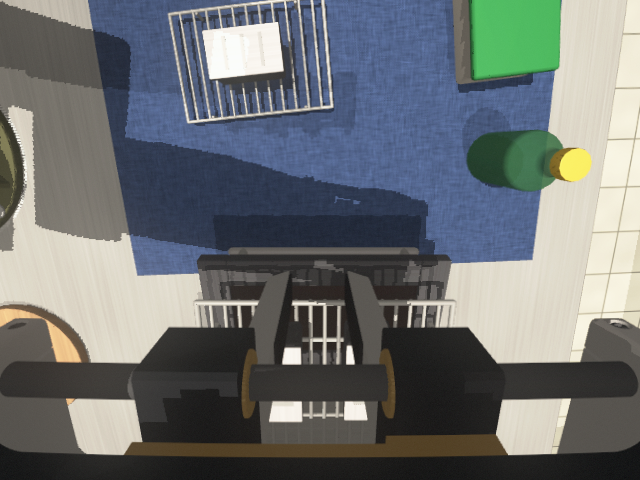

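View pics/s13.png

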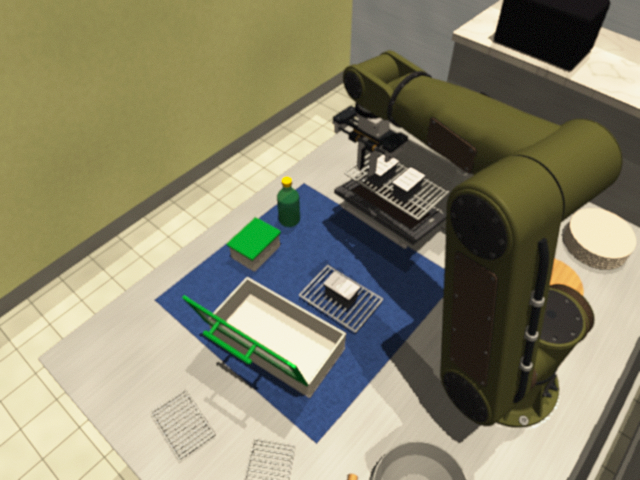

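View pics/t13.png

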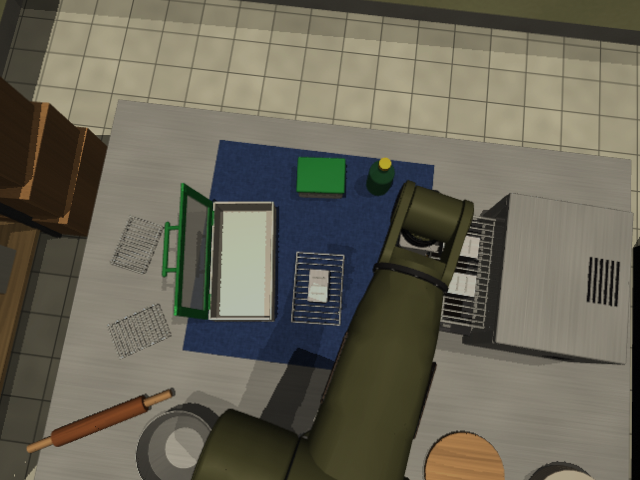

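```bash
python3 -c "
from h import *
c=tf('wrist')
print(np.round(onplane(c,[[228,250],[323,250],[418,250]],60),1).tolist())
print(np.round(onplane(c,[[198,257],[451,257]],109),1).tolist())
d=np.load('pics/w13.npy');print(np.round(depthpts(c,[[240,250],[300,250],[323,250],[400,250],[323,249],[323,251]],d),1).tolist())
print(np.round(onplane(c,[[198,301],[455,301]],168),1).tolist())
d=np.load('pics/t13.npy');P=cloud(tf('top'),d);m=(abs(P[:,:,2]-216)<6);m[:, :440]=0;m[:,500:]=0;m[:225]=0;m[320:]=0
n,l,s,cc=cv2.connectedComponentsWithStats(m.astype(np.uint8))
for k in range(1,n):
  if s[k,4]>50: q=P[l==k]; print(s[k],cv2.minAreaRect(q[:,:2].astype(np.float32)))
"
```

```text
[[420.8, -139.1, 60.0], [544.8, -144.0, 60.0], [668.9, -149.0, 60.0]]
[[398.6, -131.5, 109.0], [693.8, -143.3, 109.0]]
[[436.8, -139.3, 61.4], [514.8, -143.1, 59.1], [544.8, -143.8, 60.8], [644.7, -147.3, 62.5], [544.9, -142.6, 60.0], [544.8, -145.1, 60.9]]
[[414.6, -159.9, 168.0], [677.9, -170.5, 168.0]]
[459 236  21  23 349] ((582.415771484375, -248.9016571044922), (41.07167434692383, 50.938873291015625), 84.47787475585938)
[447 273  30  25 550] ((492.67620849609375, -236.5831756591797), (62.22834014892578, 50.5932502746582), 86.75778198242188)
```

Request:
play_rows(commands=[{"x":0,"y":0,"z":0,"wx":0,"wy":-9,"wz":0,"grip":0},{"x":0,"y":0,"z":0,"wx":0,"wy":-9,"wz":0,"grip":0},{"x":0,"y":0,"z":0,"wx":0,"wy":-9,"wz":0,"grip":0},{"x":0,"y":0,"z":0,"wx":0,"wy":-9,"wz":0,"grip":0},{"x":0,"y":0,"z":0,"wx":0,"wy":-9,"wz":0,"grip":0}])

```text
clock: 33.85
eef_pos: [540.4, -88.2, 312.5]
eef_rot: [3.14, 0.791, 1.527]
wrist_force: [0.5, -0.5, -0.2]
finger_gap: 0.4
```

```bash
python3 plan.py 547.5 -60 150; python3 -c "
from h import *
st=manip.read_state();print(np.round(R.from_euler('xyz',st['eef_rot']).as_matrix(),3))"
```

```text
t 33.85 pos [540.4 -88.2 312.5] rpy [179.93  45.3   87.51] F [ 0.5 -0.5 -0.2] gap 0.4 j [ 0.12  0.3   1.46 -0.78  1.55  0.25]
shift tool mm [135.5   5.8  94.1]
[[ 0.031  0.999 -0.03 ]
 [ 0.703 -0.043 -0.71 ]
 [-0.711  0.001 -0.703]]
```

Request:
play_rows(commands=[{"x":0.034,"y":0.0015,"z":0.0235,"wx":0,"wy":0,"wz":0,"grip":0},{"x":0.034,"y":0.0015,"z":0.0235,"wx":0,"wy":0,"wz":0,"grip":0},{"x":0.034,"y":0.0015,"z":0.0235,"wx":0,"wy":0,"wz":0,"grip":0},{"x":0.034,"y":0.0015,"z":0.0235,"wx":0,"wy":0,"wz":0,"grip":0}])

```text
clock: 34.35
eef_pos: [547.5, -58.8, 148.0]
eef_rot: [-3.141, 0.785, 1.528]
wrist_force: [1.4, -0.5, -0.2]
finger_gap: 0.4
```

```bash
python3 plan.py 547.5 -60 112; python3 plan.py 544.8 -144 27;python3 -c "
from h import *
save('side','s14');save('wrist','w14')"
```

```text
t 34.35 pos [547.5 -58.8 148. ] rpy [-179.96   44.99   87.55] F [ 1.4 -0.5 -0.2] gap 0.4 j [ 0.17  0.49  1.59 -0.79  1.35  0.51]
shift tool mm [24.6  0.1 26.3]
t 34.35 pos [547.5 -58.8 148. ] rpy [-179.96   44.99   87.55] F [ 1.4 -0.5 -0.2] gap 0.4 j [ 0.17  0.49  1.59 -0.79  1.35  0.51]
shift tool mm [ 25.3   1.1 145.8]
```

View pics/w14.png

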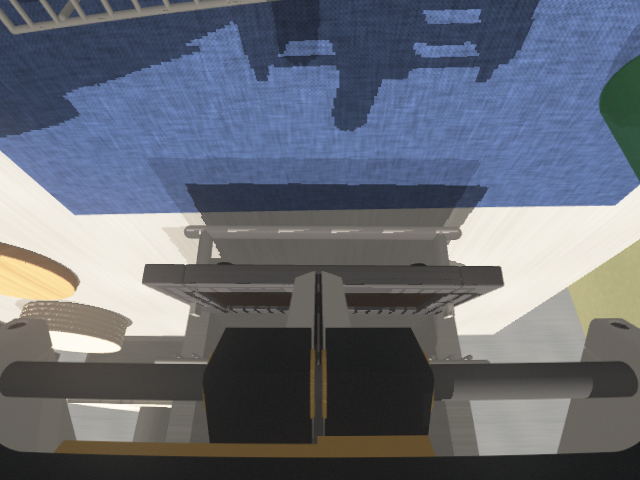

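View pics/s14.png

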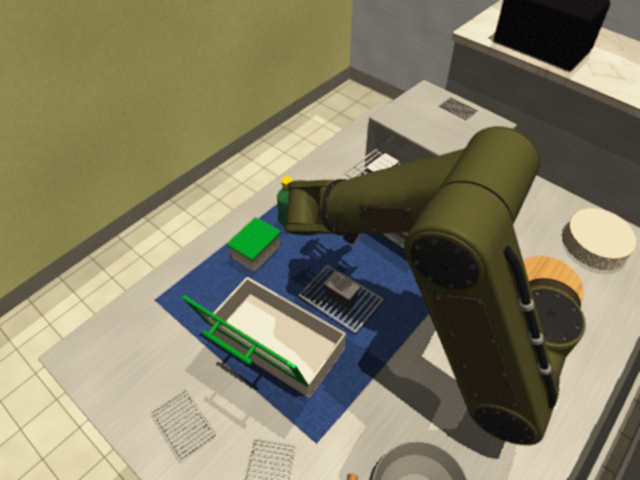

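```bash
python3 -c "
from h import *
c=tf('wrist');d=np.load('pics/w14.npy')
P=cloud(c,d)
for u in(250,322,400):
  print(u,[np.round(P[v,u],0).tolist() for v in range(224,242,2)])
print(np.round(P[270,[200,300,400]],1).tolist())
q=c[2];print(q[:3,3])
"
```

```text
250 [[458.0, -220.0, 3.0], [481.0, -140.0, 55.0], [482.0, -139.0, 58.0], [481.0, -140.0, 59.0], [482.0, -140.0, 62.0], [482.0, -141.0, 63.0], [481.0, -143.0, 64.0], [481.0, -146.0, 64.0], [450.0, -257.0, 3.0]]
322 [[543.0, -223.0, 3.0], [546.0, -142.0, 55.0], [546.0, -142.0, 57.0], [546.0, -142.0, 59.0], [546.0, -142.0, 61.0], [546.0, -142.0, 63.0], [546.0, -145.0, 63.0], [545.0, -149.0, 63.0], [542.0, -260.0, 3.0]]
400 [[634.0, -226.0, 2.0], [616.0, -146.0, 54.0], [615.0, -145.0, 57.0], [615.0, -145.0, 59.0], [615.0, -145.0, 61.0], [615.0, -146.0, 62.0], [615.0, -147.0, 64.0], [615.0, -150.0, 64.0], [640.0, -263.0, 3.0]]
[[445.0, -134.6, 100.4], [527.6, -140.0, 98.8], [610.2, -141.9, 99.0]]
[554.82568739 122.05079011 217.59180128]
```

Request:
play_rows(commands=[{"x":0.022,"y":0.001,"z":0,"wx":0,"wy":0,"wz":0,"grip":0},{"x":0,"y":0,"z":0.04,"wx":0,"wy":0,"wz":0,"grip":0},{"x":0,"y":0,"z":0.04,"wx":0,"wy":0,"wz":0,"grip":0},{"x":0,"y":0,"z":0.03,"wx":0,"wy":0,"wz":0,"grip":0},{"x":0,"y":0,"z":0,"wx":0,"wy":0,"wz":0,"grip":0}])

```text
clock: 35.08
eef_pos: [545.7, -120.8, 55.8]
eef_rot: [-3.141, 0.786, 1.528]
wrist_force: [0.7, -0.1, 0.7]
finger_gap: 0.4
```

```bash
python3 plan.py 544.8 -147 29;python3 -c "
from h import *
save('wrist','w15')"
```

```text
t 35.08 pos [ 545.7 -120.8   55.8] rpy [-179.94   45.01   87.53] F [ 0.7 -0.1  0.7] gap 0.4 j [ 0.06  0.61  1.67 -0.88  1.16  0.6 ]
shift tool mm [ 0.5  0.3 37.5]
```

View pics/w15.png

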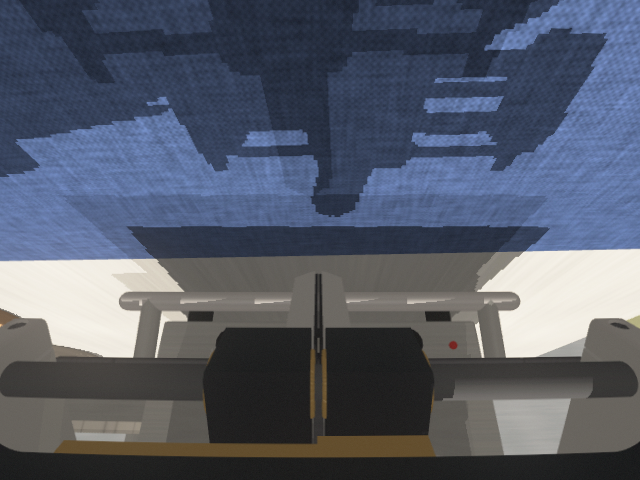

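Request:
play_rows(commands=[{"x":0,"y":0,"z":0.02,"wx":0,"wy":0,"wz":0,"grip":0},{"x":0,"y":0,"z":0.017,"wx":0,"wy":0,"wz":0,"grip":0},{"x":0,"y":0,"z":0,"wx":0,"wy":0,"wz":0,"grip":0}])

```text
clock: 35.5
eef_pos: [544.2, -147.0, 28.9]
eef_rot: [-3.139, 0.786, 1.529]
wrist_force: [-0.1, -0.1, -0.2]
finger_gap: 0.6
```

```bash
python3 plan.py;python3 - <<'E'
import numpy as np
# tip path in (out, up) following bar; bar contact 14 off axis perpendicular, s=20 ahead; angle of tool th fixed 45
r=np.hypot(155,52)
prev=None
for k in range(0,15):
    t=1.4-0.1*k
    out=52*np.cos(t)+155*np.sin(t);up=155*np.cos(t)-52*np.sin(t)
    p=np.array([out,up])
    if prev is not None:
        d=p-prev  # world out, up
        # tool x = (out .707, down .707); tool z=(in,down)
        print(k,round(t,2),np.round(p,0),'d',np.round(d,1),'toolx %.1f toolz %.1f'%((d[0]-d[1])*.7071,(-d[0]-d[1])*.7071))
    prev=p
E
```

```text
t 35.5 pos [ 544.2 -147.    28.9] rpy [-179.87   45.01   87.62] F [-0.1 -0.1 -0.2] gap 0.6 j [ 0.01  0.65  1.68 -0.92  1.1   0.62]
1 1.3 [163.  -9.] d [ 1.7 16.3] toolx -10.3 toolz -12.7
2 1.2 [163.   8.] d [ 0.  16.3] toolx -11.5 toolz -11.6
3 1.1 [162.  24.] d [-1.6 16.3] toolx -12.6 toolz -10.4
4 1.0 [159.  40.] d [-3.2 16. ] toolx -13.6 toolz -9.1
5 0.9 [154.  56.] d [-4.8 15.6] toolx -14.4 toolz -7.7
6 0.8 [147.  71.] d [-6.3 15.1] toolx -15.1 toolz -6.2
7 0.7 [140.  85.] d [-7.8 14.4] toolx -15.7 toolz -4.6
8 0.6 [130.  99.] d [-9.2 13.5] toolx -16.1 toolz -3.1
9 0.5 [120. 111.] d [-10.5  12.5] toolx -16.3 toolz -1.4
10 0.4 [108. 123.] d [-11.7  11.4] toolx -16.3 toolz 0.2
11 0.3 [ 95. 133.] d [-12.8  10.2] toolx -16.2 toolz 1.8
12 0.2 [ 82. 142.] d [-13.7   8.9] toolx -16.0 toolz 3.4
13 0.1 [ 67. 149.] d [-14.5   7.5] toolx -15.6 toolz 5.0
14 -0.0 [ 52. 155.] d [-15.2   6. ] toolx -15.0 toolz 6.5
```

Request:
play_rows(commands=[{"x":-0.004,"y":0,"z":-0.003,"wx":0,"wy":0,"wz":0,"grip":0},{"x":-0.003,"y":0,"z":-0.003,"wx":0,"wy":0,"wz":0,"grip":0},{"x":-0.005,"y":0,"z":-0.006,"wx":0,"wy":0,"wz":0,"grip":0},{"x":-0.006,"y":0,"z":-0.006,"wx":0,"wy":0,"wz":0,"grip":0},{"x":-0.006,"y":0,"z":-0.006,"wx":0,"wy":0,"wz":0,"grip":0},{"x":-0.006,"y":0,"z":-0.006,"wx":0,"wy":0,"wz":0,"grip":0},{"x":0,"y":0,"z":0,"wx":0,"wy":0,"wz":0,"grip":0}])

```text
clock: 36.38
eef_pos: [545.1, -144.8, 72.9]
eef_rot: [3.14, 0.783, 1.528]
wrist_force: [-1.8, 10.7, -2.4]
finger_gap: 0.6
```

```bash
python3 plan.py;python3 -c "
from h import *
save('wrist','w16')"
```

```text
t 36.38 pos [ 545.1 -144.8   72.9] rpy [179.9   44.89  87.57] F [-1.8 10.7 -2.4] gap 0.6 j [ 0.02  0.57  1.67 -0.88  1.14  0.55]
```

View pics/w16.png

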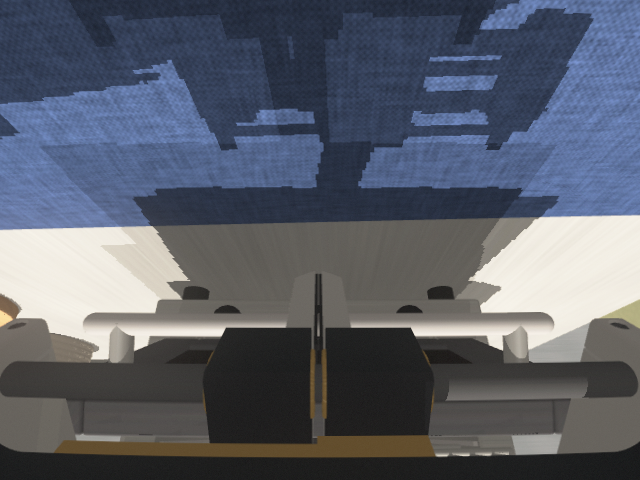

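Request:
play_rows(commands=[{"x":-0.006,"y":0,"z":-0.005,"wx":0,"wy":0,"wz":0,"grip":0},{"x":-0.006,"y":0,"z":-0.005,"wx":0,"wy":0,"wz":0,"grip":0},{"x":-0.007,"y":0,"z":-0.0045,"wx":0,"wy":0,"wz":0,"grip":0},{"x":-0.007,"y":0,"z":-0.0045,"wx":0,"wy":0,"wz":0,"grip":0},{"x":-0.007,"y":0,"z":-0.004,"wx":0,"wy":0,"wz":0,"grip":0},{"x":-0.007,"y":0,"z":-0.004,"wx":0,"wy":0,"wz":0,"grip":0}])

```text
clock: 37.17
eef_pos: [544.6, -154.2, 120.1]
eef_rot: [3.141, 0.784, 1.529]
wrist_force: [0.8, 5.0, -3.0]
finger_gap: 0.3
```

```bash
python3 plan.py;python3 -c "
from h import *
save('wrist','w17');save('side','s17')"
```

```text
t 37.17 pos [ 544.6 -154.2  120.1] rpy [179.94  44.91  87.62] F [ 0.8  5.  -3. ] gap 0.3 j [ 0.    0.5   1.66 -0.86  1.19  0.46]
```

View pics/w17.png

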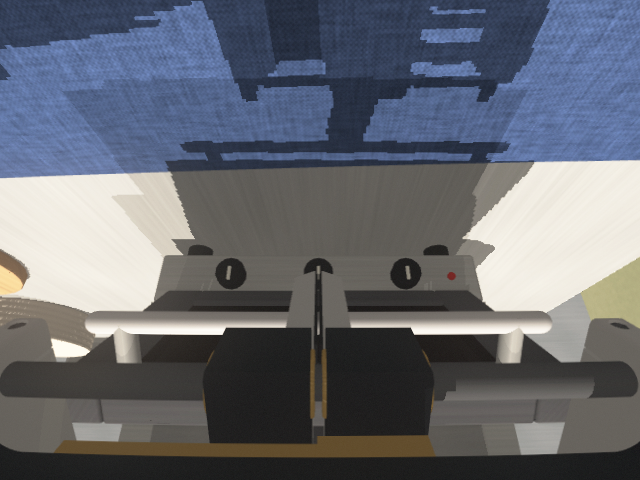

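Request:
play_rows(commands=[{"x":-0.0075,"y":0,"z":-0.003,"wx":0,"wy":0,"wz":0,"grip":0},{"x":-0.0075,"y":0,"z":-0.003,"wx":0,"wy":0,"wz":0,"grip":0},{"x":-0.008,"y":0,"z":-0.002,"wx":0,"wy":0,"wz":0,"grip":0},{"x":-0.008,"y":0,"z":-0.002,"wx":0,"wy":0,"wz":0,"grip":0},{"x":-0.008,"y":0,"z":-0.0015,"wx":0,"wy":0,"wz":0,"grip":0},{"x":-0.008,"y":0,"z":-0.0015,"wx":0,"wy":0,"wz":0,"grip":0},{"x":-0.008,"y":0,"z":-0.0005,"wx":0,"wy":0,"wz":0,"grip":0},{"x":-0.008,"y":0,"z":-0.0005,"wx":0,"wy":0,"wz":0,"grip":0}])

```text
clock: 38.28
eef_pos: [543.1, -189.7, 174.4]
eef_rot: [3.141, 0.785, 1.529]
wrist_force: [1.0, 4.6, -0.6]
finger_gap: 0.6
```

```bash
python3 plan.py;python3 -c "
from h import *
save('wrist','w18')"
```

```text
t 38.27 pos [ 543.1 -189.7  174.4] rpy [179.96  44.97  87.6 ] F [ 1.   4.6 -0.6] gap 0.6 j [-0.06  0.42  1.63 -0.85  1.22  0.34]
```

View pics/w18.png

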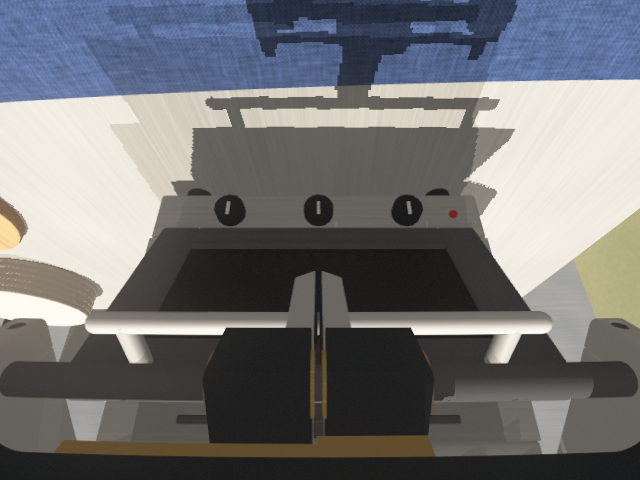

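Request:
play_rows(commands=[{"x":-0.008,"y":0,"z":0,"wx":0,"wy":0,"wz":0,"grip":0},{"x":-0.008,"y":0,"z":0.0005,"wx":0,"wy":0,"wz":0,"grip":0},{"x":-0.008,"y":0,"z":0.001,"wx":0,"wy":0,"wz":0,"grip":0},{"x":-0.008,"y":0,"z":0.001,"wx":0,"wy":0,"wz":0,"grip":0},{"x":-0.008,"y":0,"z":0.0015,"wx":0,"wy":0,"wz":0,"grip":0},{"x":-0.008,"y":0,"z":0.002,"wx":0,"wy":0,"wz":0,"grip":0}])

```text
clock: 39.08
eef_pos: [541.3, -228.8, 204.1]
eef_rot: [3.141, 0.785, 1.529]
wrist_force: [1.6, 2.6, -0.9]
finger_gap: 0.5
```

```bash
python3 plan.py;python3 -c "
from h import *
save('wrist','w19')"
```

```text
t 39.08 pos [ 541.3 -228.8  204.1] rpy [179.99  45.01  87.58] F [ 1.6  2.6 -0.9] gap 0.5 j [-0.13  0.38  1.61 -0.85  1.22  0.25]
```

View pics/w19.png

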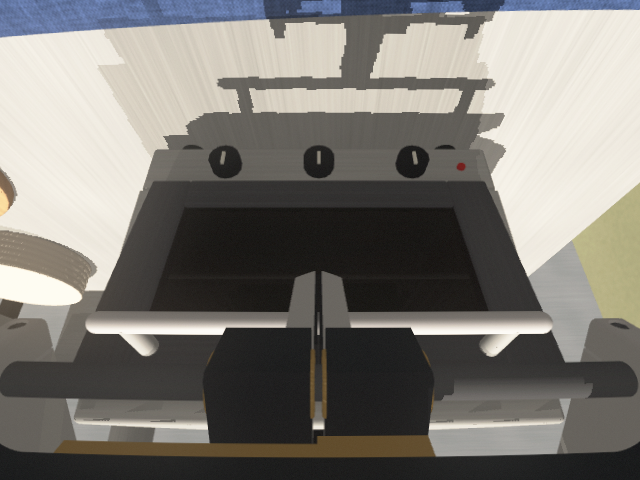

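Request:
play_rows(commands=[{"x":-0.0075,"y":0,"z":0.0025,"wx":0,"wy":0,"wz":0,"grip":0},{"x":-0.0075,"y":0,"z":0.0025,"wx":0,"wy":0,"wz":0,"grip":0},{"x":-0.007,"y":0,"z":0.003,"wx":0,"wy":0,"wz":0,"grip":0}])

```text
clock: 39.5
eef_pos: [540.4, -249.9, 213.9]
eef_rot: [-3.141, 0.785, 1.529]
wrist_force: [-0.6, 2.1, -0.7]
finger_gap: 0.5
```

Request:
play_rows(commands=[{"x":-0.004,"y":0,"z":0.002,"wx":0,"wy":0,"wz":0,"grip":0},{"x":-0.002,"y":0,"z":0.001,"wx":0,"wy":0,"wz":0,"grip":0},{"x":0,"y":0,"z":0,"wx":0,"wy":0,"wz":0,"grip":0}])

```text
clock: 39.88
eef_pos: [540.3, -254.7, 215.0]
eef_rot: [-3.141, 0.783, 1.53]
wrist_force: [-0.2, 12.8, -3.5]
finger_gap: 0.5
```

Request:
play_rows(commands=[{"x":-0.0015,"y":0,"z":0.001,"wx":0,"wy":0,"wz":0,"grip":0},{"x":0,"y":0,"z":0,"wx":0,"wy":0,"wz":0,"grip":0}])

```text
clock: 40.12
eef_pos: [540.4, -255.3, 214.6]
eef_rot: [-3.141, 0.781, 1.531]
wrist_force: [0.6, 22.2, -3.8]
finger_gap: 0.1
```

```bash
python3 plan.py;python3 -c "
from h import *
save('wrist','w20');save('side','s20')"
```

```text
t 40.12 pos [ 540.4 -255.3  214.6] rpy [-179.94   44.76   87.73] F [ 0.6 22.2 -3.8] gap 0.1 j [-0.18  0.37  1.6  -0.85  1.2   0.19]
```

View pics/w20.png

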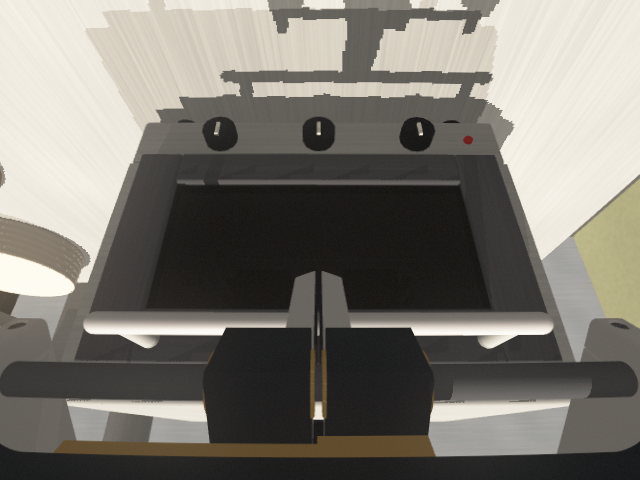

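Request:
play_rows(commands=[{"x":0.006,"y":0,"z":0,"wx":0,"wy":0,"wz":0,"grip":0},{"x":0.008,"y":0,"z":-0.01,"wx":0,"wy":0,"wz":0,"grip":0},{"x":0,"y":0,"z":-0.04,"wx":0,"wy":0,"wz":0,"grip":0},{"x":0,"y":0,"z":-0.05,"wx":0,"wy":0,"wz":0,"grip":0},{"x":0,"y":0,"z":-0.05,"wx":0,"wy":0,"wz":0,"grip":0},{"x":0,"y":0,"z":-0.03,"wx":0,"wy":9,"wz":0,"grip":0},{"x":0,"y":0,"z":0,"wx":0,"wy":9,"wz":0,"grip":0.2},{"x":0,"y":0,"z":0,"wx":0,"wy":9,"wz":0,"grip":0.35},{"x":0,"y":0,"z":0,"wx":0,"wy":9,"wz":0,"grip":0.35},{"x":0,"y":0,"z":0,"wx":0,"wy":9,"wz":0,"grip":0.35}])

```text
clock: 41.48
eef_pos: [545.9, -120.1, 334.6]
eef_rot: [3.14, -0.005, 1.53]
wrist_force: [-0.9, -0.2, 0.2]
finger_gap: 32.8
```

```bash
python3 plan.py 490 448 320 6.8;python3 -c "
from h import *
save('wrist','w21');save('side','s21');save('top','t21')"
```

```text
t 41.48 pos [ 545.9 -120.1  334.6] rpy [179.91  -0.27  87.63] F [-0.9 -0.2  0.2] gap 32.8 j [-0.28  0.26  1.28  0.    1.6  -0.24]
shift tool mm [565.2 -79.4  17.1]
rotvec tool deg [-0.11 -0.29 80.83] shift in target frame [  11.7 -570.7   14.6]
```

View pics/t21.png

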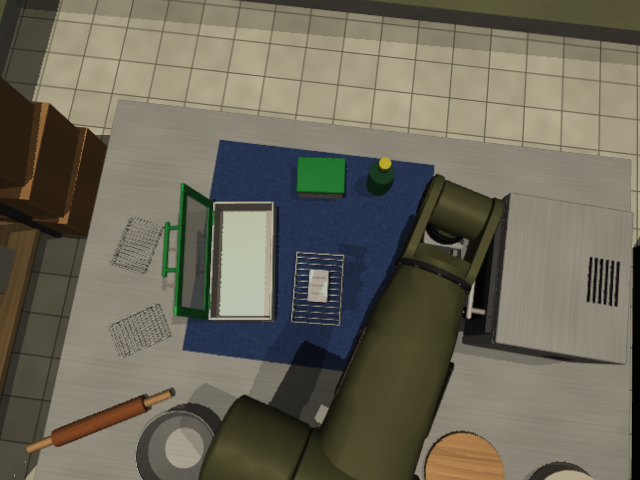

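View pics/s21.png

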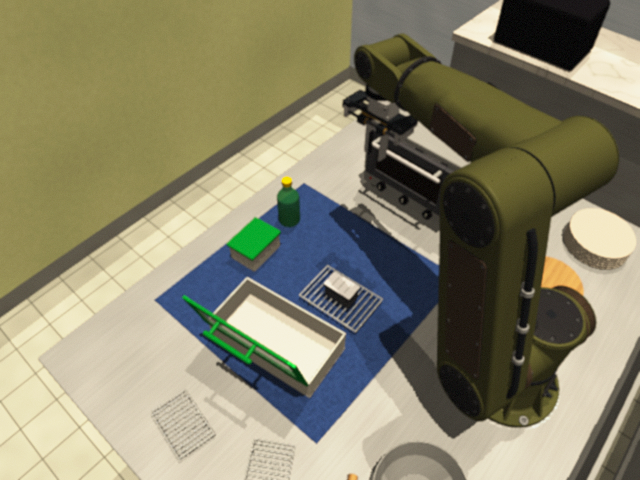

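```bash
python3 -c "
from h import *
im=cv2.imread('pics/t21.png');P=cloud(tf('top'),np.load('pics/t21.npy'))
hsv=cv2.cvtColor(im,cv2.COLOR_BGR2HSV);g=(hsv[:,:,0]>50)&(hsv[:,:,0]<75)&(hsv[:,:,1]>120)
g[:215]=0;g[290:]=0;g[:,:158]=0;g[:,172:]=0
q=P[g];q=q[(q[:,2]>190)&(q[:,2]<240)];print(len(q),np.round(np.median(q,0),1))
for x in range(430,570,20):
  s=q[abs(q[:,0]-x)<10]
  if len(s): print(x,len(s),np.round(np.median(s,0),1),np.round(s.max(0),1))
"
```

```text
256 [485.2 450.2 219.1]
430 33 [434.4 442.1 219.5] [439.8 448.  226.2]
450 47 [446.8 444.1 219.9] [459.6 451.8 226.3]
470 38 [469.4 447.5 219.4] [479.2 453.1 224.6]
490 34 [489.7 451.1 218.8] [499.4 456.9 222.8]
510 37 [508.8 452.7 218.3] [519.9 458.6 224.1]
530 39 [530.9 455.8 219.3] [539.6 462.  224.5]
550 28 [545.1 457.5 217.9] [552.8 463.9 222.1]
```

Request:
play_rows(commands=[{"x":0.048,"y":-0.007,"z":0,"wx":0,"wy":0,"wz":0,"grip":0},{"x":0.048,"y":-0.007,"z":0,"wx":0,"wy":0,"wz":0,"grip":0},{"x":0.048,"y":-0.007,"z":0,"wx":0,"wy":0,"wz":0,"grip":0},{"x":0.048,"y":-0.007,"z":0,"wx":0,"wy":0,"wz":0,"grip":0},{"x":0.048,"y":-0.007,"z":0,"wx":0,"wy":0,"wz":0,"grip":0},{"x":0.048,"y":-0.007,"z":0,"wx":0,"wy":0,"wz":0,"grip":0},{"x":0.048,"y":-0.007,"z":0,"wx":0,"wy":0,"wz":0,"grip":0},{"x":0.048,"y":-0.007,"z":0,"wx":0,"wy":0,"wz":0,"grip":0},{"x":0.048,"y":-0.007,"z":0,"wx":0,"wy":0,"wz":0,"grip":0},{"x":0.048,"y":-0.007,"z":0,"wx":0,"wy":0,"wz":0,"grip":0},{"x":0.048,"y":-0.007,"z":0,"wx":0,"wy":0,"wz":0,"grip":0},{"x":0.048,"y":-0.007,"z":0,"wx":0,"wy":0,"wz":0,"grip":0}])

```text
clock: 43.12
eef_pos: [484.8, 460.9, 333.6]
eef_rot: [3.139, 0.002, 1.53]
wrist_force: [0.8, 0.0, 0.5]
finger_gap: 0.4
```

```bash
python3 plan.py 487 477 200;python3 -c "
from h import *
save('wrist','w22')"
```

```text
t 43.12 pos [484.8 460.9 333.6] rpy [1.7985e+02 1.3000e-01 8.7640e+01] F [0.8 0.  0.5] gap 0.4 j [ 0.71  0.54  0.89 -0.    1.71  0.75]
shift tool mm [ 16.5   1.2 133.6]
```

View pics/w22.png

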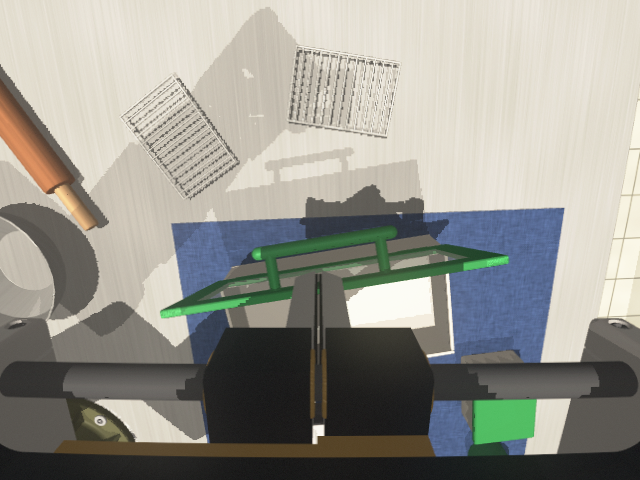

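```bash
python3 -c "
from h import *
c=tf('wrist');print(np.round(onplane(c,[[258,255],[325,243],[395,232]],218),1).tolist())
P=cloud(c,np.load('pics/w22.npy'));print(np.round(P[[254,243,234],[265,325,390]],1).tolist())"
```

```text
[[429.1, 447.8, 218.0], [489.1, 456.6, 218.0], [550.7, 464.3, 218.0]]
[[435.6, 448.9, 219.3], [489.1, 456.8, 218.5], [546.1, 463.0, 219.3]]
```

Request:
play_rows(commands=[{"x":0.023,"y":0.002,"z":0,"wx":0,"wy":0,"wz":0,"grip":0},{"x":0,"y":0,"z":0.04,"wx":0,"wy":0,"wz":0,"grip":0},{"x":0,"y":0,"z":0.04,"wx":0,"wy":0,"wz":0,"grip":0},{"x":0,"y":0,"z":0.035,"wx":0,"wy":0,"wz":0,"grip":0},{"x":0,"y":0,"z":0.018,"wx":0,"wy":0,"wz":0,"grip":0},{"x":-0.006,"y":0,"z":0,"wx":0,"wy":0,"wz":0,"grip":0},{"x":-0.006,"y":0,"z":0,"wx":0,"wy":0,"wz":0,"grip":0},{"x":-0.008,"y":0,"z":0,"wx":0,"wy":0,"wz":0,"grip":0},{"x":-0.01,"y":0,"z":0,"wx":0,"wy":0,"wz":0,"grip":0}])

```text
clock: 44.3
eef_pos: [488.1, 451.1, 201.6]
eef_rot: [3.14, -0.001, 1.529]
wrist_force: [0.2, 1.8, 2.2]
finger_gap: 0.4
```

Request:
play_rows(commands=[{"x":-0.01,"y":0,"z":0,"wx":0,"wy":0,"wz":0,"grip":0},{"x":-0.01,"y":0,"z":0,"wx":0,"wy":0,"wz":0,"grip":0},{"x":-0.01,"y":0,"z":0,"wx":0,"wy":0,"wz":0,"grip":0},{"x":-0.01,"y":0,"z":0,"wx":0,"wy":0,"wz":0,"grip":0},{"x":-0.01,"y":0,"z":0,"wx":0,"wy":0,"wz":0,"grip":0}])

```text
clock: 44.92
eef_pos: [485.8, 400.8, 200.4]
eef_rot: [-3.142, 0.0, 1.529]
wrist_force: [-0.3, 1.3, 0.9]
finger_gap: -0.2
```

```bash
python3 plan.py;python3 -c "
from h import *
save('wrist','w23');save('side','s23')"
```

```text
t 44.92 pos [485.8 400.8 200.4] rpy [-1.800e+02  1.000e-02  8.758e+01] F [-0.3  1.3  0.9] gap -0.2 j [ 0.63  0.48  1.28 -0.    1.38  0.67]
```

View pics/s23.png

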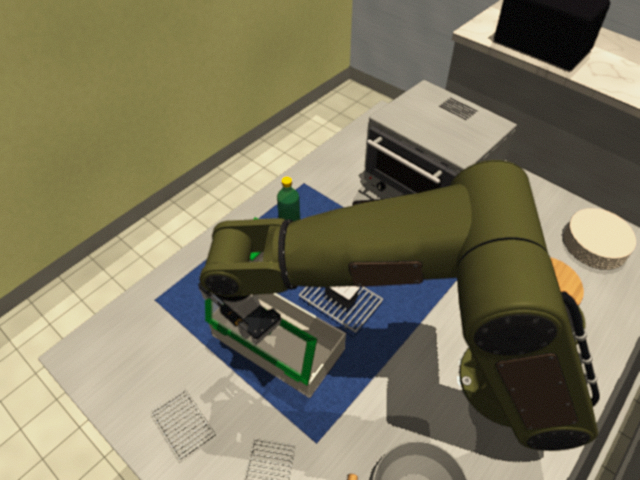

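View pics/w23.png

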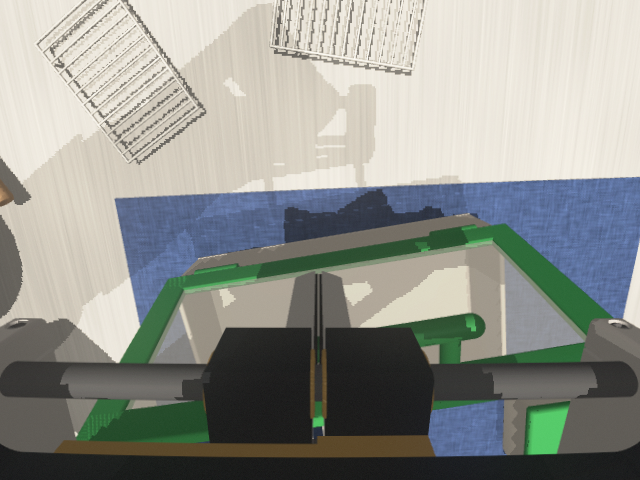

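Request:
play_rows(commands=[{"x":0,"y":0,"z":-0.04,"wx":0,"wy":0,"wz":0,"grip":0},{"x":0,"y":0,"z":-0.04,"wx":0,"wy":0,"wz":0,"grip":0},{"x":0,"y":0,"z":-0.04,"wx":0,"wy":0,"wz":0,"grip":0},{"x":0,"y":0,"z":0,"wx":0,"wy":0,"wz":0,"grip":0},{"x":0,"y":0,"z":0,"wx":0,"wy":0,"wz":0,"grip":0},{"x":0,"y":0,"z":0,"wx":0,"wy":0,"wz":0,"grip":0},{"x":0,"y":0,"z":0,"wx":0,"wy":0,"wz":0,"grip":0},{"x":0,"y":0,"z":0,"wx":0,"wy":0,"wz":0,"grip":0},{"x":0,"y":0,"z":0,"wx":0,"wy":0,"wz":0,"grip":0},{"x":0,"y":0,"z":0,"wx":0,"wy":0,"wz":0,"grip":0},{"x":-0.04,"y":0,"z":0,"wx":0,"wy":0,"wz":0,"grip":0},{"x":-0.04,"y":0,"z":0,"wx":0,"wy":0,"wz":0,"grip":0},{"x":-0.04,"y":0,"z":0,"wx":0,"wy":0,"wz":0,"grip":0},{"x":-0.04,"y":0,"z":0,"wx":0,"wy":0,"wz":0,"grip":0},{"x":-0.04,"y":0,"z":0,"wx":0,"wy":0,"wz":0,"grip":0},{"x":-0.04,"y":0,"z":0,"wx":0,"wy":0,"wz":0,"grip":0},{"x":-0.04,"y":0,"z":0,"wx":0,"wy":0,"wz":0,"grip":0},{"x":-0.04,"y":0,"z":0,"wx":0,"wy":0,"wz":0,"grip":0},{"x":-0.04,"y":0,"z":0,"wx":0,"wy":0,"wz":0,"grip":0},{"x":-0.04,"y":0,"z":0,"wx":0,"wy":0,"wz":0,"grip":0}])

```text
clock: 47.52
eef_pos: [468.7, 0.6, 320.7]
eef_rot: [3.141, -0.0, 1.529]
wrist_force: [0.1, 0.6, 0.5]
finger_gap: 0.4
```

```bash
python3 plan.py;cat > chk.py <<'E'
from h import *
save('side','s24');save('top','t24');save('wrist','w24')
import subprocess
src=open('m0.py').read().replace('top0','t24');exec(src)
r=(abs(Z-78)<6)&(uu>285)&(uu<350)&(vv>245)&(vv<330);rect(r,'baked')
E
python3 chk.py
```

```text
t 47.52 pos [468.7   0.6 320.7] rpy [179.97  -0.    87.59] F [0.1 0.6 0.5] gap 0.4 j [-0.08  0.05  1.55  0.    1.54 -0.03]
oventop [ 532.  -446.8] [282.  341.8] 87.75 z [268.2 271.7 275.2] [  493   193   140   171 19676]
tub [765.8 122.5] [100.3 130.8] 4.87 z [65.1 69.5 74.2] [ 297  157   48   37 1650]
lid [506.9 316.1] [310.6 145.3] 7.2 z [85.4 90.9 95.4] [ 204  200   59  120 4962]
cool [472.5 101.8] [96.6 68.1] 2.59 z [71.5 77.2 81.7] [301 269  28  34 647]
bottle [775.11130384 -34.87752067 168.96508562] [754.48571067 -33.21347303 113.83440513]
handle 2001 [ 406. -308.  222.] [ 686. -245.  260.]
hnd [ 546.6 -278.4] [ 59.5 280.3] 87.9 z [228.7 242.7 252.1] [ 466  202   34  123 1965]
lidh [475.9 229.5] [47.2 10.5] 8.11 z [129.1 137.6 139.9] [261 262   6  20  55]
---
hnd2 [ 539.  -262.2] [251.3  35.3] 0.03 z [234.8 239.5 243.6] [466 211  23 109 689]
420 36 [ 421.8 -249.9  238.6]
450 41 [ 450.1 -250.6  239.3]
480 40 [ 479.7 -251.2  239.1]
510 40 [ 510.5 -252.4  239. ]
540 37 [ 540.  -254.   239.3]
570 38 [ 571.  -255.4  239.4]
600 38 [ 599.7 -255.5  239.3]
630 38 [ 630.7 -257.7  240.2]
660 24 [ 658.  -258.6  239.5]
cool ((466.42071533203125, 104.90556335449219), (190.7319793701172, 108.71331787109375), 3.3154518604278564)
baked [465.5  93.7] [84.1 49.8] 2.92 z [73.3 77.4 81.5] [307 269  22  34 615]
```

View pics/t24.png

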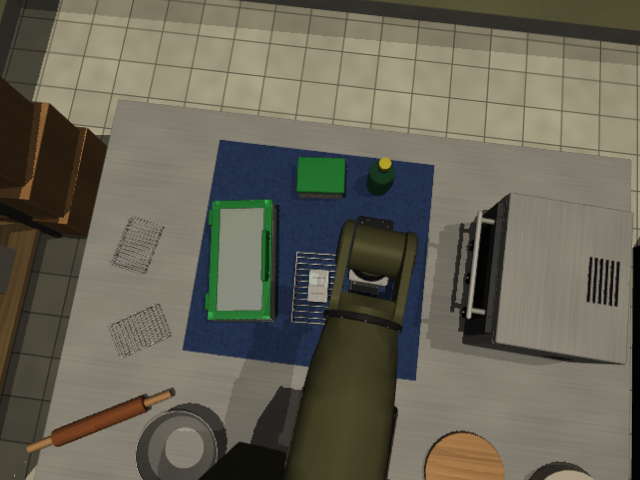

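View pics/s24.png

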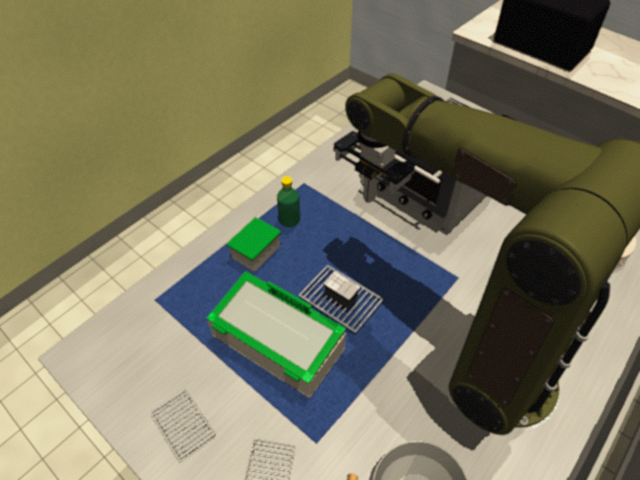

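View pics/w24.png

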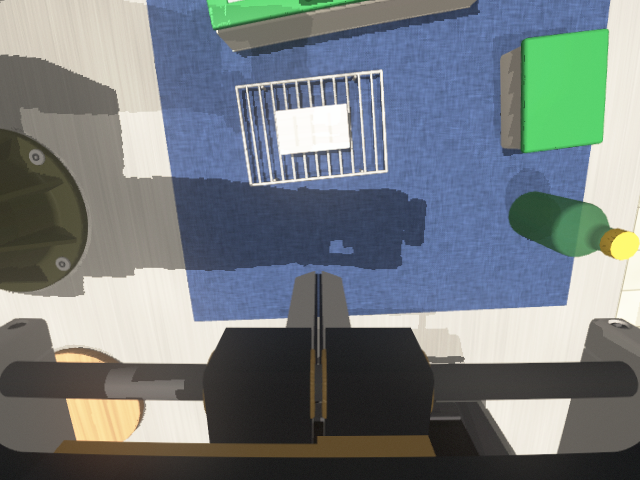

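Request:
play_rows(commands=[{"x":0,"y":0,"z":0,"wx":0,"wy":0,"wz":0,"grip":0},{"x":0,"y":0,"z":0,"wx":0,"wy":0,"wz":0,"grip":0},{"x":0,"y":0,"z":0,"wx":0,"wy":0,"wz":0,"grip":0},{"x":0,"y":0,"z":0,"wx":0,"wy":0,"wz":0,"grip":0},{"x":0,"y":0,"z":0,"wx":0,"wy":0,"wz":0,"grip":0},{"x":0,"y":0,"z":0,"wx":0,"wy":0,"wz":0,"grip":0},{"x":0,"y":0,"z":0,"wx":0,"wy":0,"wz":0,"grip":0},{"x":0,"y":0,"z":0,"wx":0,"wy":0,"wz":0,"grip":0}])

```text
clock: 48.68
eef_pos: [468.9, 1.9, 320.5]
eef_rot: [-3.142, -0.0, 1.529]
wrist_force: [-0.7, 0.9, 0.5]
finger_gap: 0.5
```

```bash
sed -i 's/24/25/g' chk.py; python3 chk.py | egrep '^lid|baked|oventop|540|tub'; python3 -c "
import cv2;im=cv2.imread('pics/s25.png');cv2.imwrite('pics/z25.png',cv2.resize(im[60:400,190:470],None,fx=2,fy=1.7))"
```

```text
oventop [ 531.1 -447.2] [283.1 340.9] 87.41 z [268.1 271.8 275.2] [  493   193   140   171 19661]
tub [766.2 122.6] [100.5 130.9] 4.95 z [64.9 69.6 74.1] [ 297  157   48   36 1649]
lid [508.5 303.3] [310.1 170.6] 7.2 z [82.4 86.6 91.1] [ 204  201   69  119 7187]
lidh [516. 231.] [128.6  11.9] 6.79 z [123.  127.3 132.7] [263 231   6  52 242]
540 37 [ 539.9 -253.9  239.7]
baked [465.2  93.7] [83.8 49.9] 3.18 z [73.3 77.6 81.6] [307 269  22  34 611]
```

View pics/z25.png

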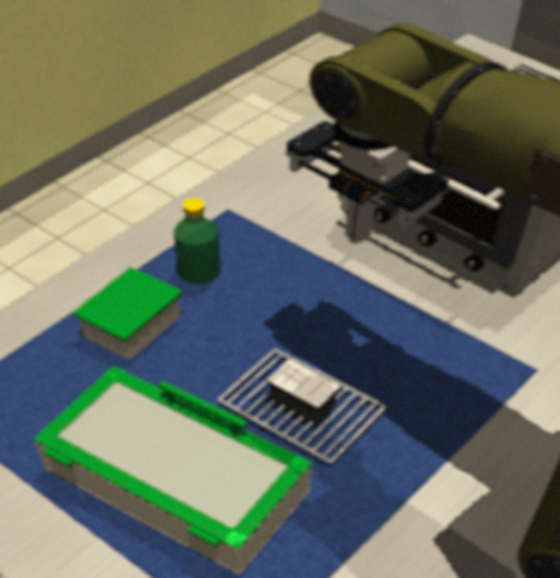

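```bash
python3 -c "
from cell import manip
print(manip.sign_off())"
```

```text
the job is handed in; nothing more can be done
None
```

The batch is changed and the job is handed in at about 49 s of the 210 s allowed. I pulled the oven door down and stood the baked tin on the cooling rack. I leaned the box lid back on its stop and set both loaf tins from the box on the oven rack, felt for contact, then released. I then pushed the oven door up against its stop and closed the lid. The box held two tins, so there was no third to move.

**Last checks in the camera images:**
- **Oven door:** the handle bar is back where it was at the start (y = -253.9 mm both times), and I pressed it to about 22 N against the stop.
- **Box lid:** handle and lid heights match the shut readings from the start. It was still sinking at the first check, so I waited a second and measured again.
- **Baked tin:** upright and well centred on the cooling rack, with its top at 78 mm.
- **Tub and bottle:** unchanged within about 2 mm. The bottle was last measured 1 s before hand-in.
- **Oven tins:** measured upright before the door closed, long side into the oven, about 40 mm apart and about 10 mm or more inside the front rim. I could not see them once the door was shut.

**What disagreed with the description:** the tins were turned 90° from how it says they stand, both the baked one on the rack and those in the box. I gripped each across its measured 50 mm width. My readings of the oven rack's front edge varied by about 6 mm, so I set the tins a little deeper to allow for it.

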